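Nest the display trays away at closing time

ROBOT

A 6-joint arm with a two-finger parallel gripper is mounted at the origin on the work surface. World frame = base frame: x ahead of the robot, y to its left, z up, the work surface at z = 0. Lengths are in m, angles in rad, forces in N, time in s.
With the tool pointing down it reaches from about 0.25 to 0.775 m from the base axis. Payload 4 kg.
Tool frame: the origin (TCP) lies midway between the tips of the shut fingers; the grasp point (between the pads) lies 19 mm behind it (robot.tcp_to_grasp is the z of the grasp point in the tool frame, in m); z points along the fingers, y is the line along which they close (so a half turn about z gives the same grasp; the last joint's range is limited). The gripper opens to 94 mm and grips with 3 to 60 N. Pads are 16 mm wide; open, the fingers measure 119 mm over their backs; the gripper's body (75 mm by 177 mm) begins 78 mm behind the grasp point.
Start: joints at [-1.407, 0.087, 1.371, -0, 1.684, -0.103], TCP at [0.145, -0.531, 0.206] pointing down, gripper open.
Joint ranges: [-3.1, 3.1], [-0.76, 2.03], [0.27, 2.55], [-1.08, 4.22], [0.17, 2.65], [-2.57, 2.57]. Speed limits (rad/s): [2.79, 2.79, 3.14, 3.14, 3.14, 3.14].

INTERFACE

Orientations are given as [roll, pitch, yaw] about the fixed x, y, z axes, in that order (R = Rz(yaw) Ry(pitch) Rx(roll)).
In Python, from bench import robot gives the robot as it stands. The module is installed in compiled form; this text tells all that it offers.
- The arm moves only by the tool move_arm, never from a script. Its argument "motion" is one flat list of numbers, 7 for each row, row after row: the turn, a rotation vector about the tool's x, y, z in units of 45 degrees (1.0 is 45 degrees), then the shift along the tool's x, y, z in units of 100 mm (1.0 is 100 mm), then the opening, from 0 (shut) to 1 (fully open). A call has 1 to 12 rows; each row shifts and turns the commanded pose from where the row before left it, along the tool's axes as they then stand; what a row does not reach is not made up. A row lasts 1/12 s, in which the tool goes at most 41.7 mm and 7.16 degrees, less where a joint would pass 70% of its speed; a pose out of reach is approached as far as the arm can. A call with a number of a shift or a turn outside -1 to 1 is refused whole. A call with a gripper value outside its range is refused whole. The fingers move at their own pace and stop on an object; the grip force is fixed at half the most. Time passes only in rows, so rows that do not move let the fingers close. It gives the time, the measured TCP pose, the force, the opening and the grip force at its end, in the units of the state.
- robot.get_obs(): the state, without advancing time (a new reading comes with each control period).
- robot.snapshot(name): name is "scene" or "top" or "wrist"; returns the picture (400x640x3 uint8, red, green, blue); there is no depth.
- robot.get_calibration(name): a dict with "fx", "fy", "cx", "cy" (pixels), "R" (3x3) and "t" (3): a world point X has camera coordinates R X + t. Camera axes: x right, y down, z forward; pixel columns grow to the right and rows downward; lengths in m; the calibration is good to about 2 mm. A picture is of the moment at which its call begins: read the wrist's pose just before it. get_calibration takes no time and is no camera call; for the wrist camera it gives the pose at the moment of the call.
- robot.close_job(): hands the job in; it is judged then, once.
The state is a dict: "time": time; "joint_positions": joint angles; "qvel": joint speeds; "joint_torque": joint torques, N m; "tool_pos": TCP position; "ee_rot": TCP orientation; "wrist_force": force on the tool from outside, world axes, zero at the start; "wrist_torque": the same for the moment, N m; "width": finger opening in m; "finger_force": force on a finger pad.
Only numpy, scipy, OpenCV 4.12 (cv2) and the standard library are available. Lean on these libraries where they do the work, as an engineer would, in place of code of your own. Each camera call takes 0.05 s, during which the arm holds its last target. There are 200 camera calls.

TASK

Pack the empty display trays away for the night. The serving board is jammed skew in the fixed crate with its corners caught under the lips: turn it square with the crate, lift it out and lay it flat in the middle of the wire rack. Then nest the wooden display trays in the crate, largest first, each standing level inside the next larger one that is there, then put every sugar tin into the smallest tray, and leave everything else on the counter where it is.

Things in the scene. Friction and masses are not known exactly. Their poses are not given: they have to be found in the camera images.
- crate: Fixed low open wooden crate, 184 (x) x 188 (y) x 46 mm high, walls and floor 8 mm. Along its +y and -y walls an inward lip, 8 mm thick, top flush with the rim, overhangs the inside by 14 mm (shown by screw heads): cavity under the lips 168 (x) x 172 (y) mm, 30 mm high; opening at the top 168 (x) x 144 (y) mm. Origin: centre of the underside, on the counter; z up.
- board: Dark wooden board 130 (x) x 118 (y) x 12 mm, about 220 g; bar handle on top along its x: 70 long, 14 wide, bar 32 to 42 mm above the underside on two posts. Starts lying in the crate, turned 0.35 to 0.41 rad counter-clockwise from the crate's axes, corners under the lips; comes out when within about 0.1 rad of square and centred. Origin: centre of the underside, z up.
- rack: Fixed black wire cooling rack, 176 (x) x 164 (y) mm, its flat top 25 mm above the counter. Origin: centre of its underside, on the counter.
- tray_a: The largest of four like open wooden trays: 156 (x) x 134 (y) mm outside, 54 mm high, walls 8 mm; inner floor 18 mm above the underside (runners below). About 200 g. Square in the crate: 6 mm play in x, 5 mm in y. None if absent. Origin: centre of the underside, z up.
- tray_b: The second of four like open wooden trays: 132 (x) x 110 (y) mm outside, 54 mm high, walls 8 mm; inner floor 18 mm above the underside (runners below). About 160 g. Square in the next larger tray (either way round): 4 mm play all round, rim 18 mm above that tray's rim. None if absent. Origin: centre of the underside, z up.
- tray_c: The third of four like open wooden trays: 108 (x) x 86 (y) mm outside, 54 mm high, walls 8 mm; inner floor 18 mm above the underside (runners below). About 120 g. Square in the next larger tray (either way round): 4 mm play all round, rim 18 mm above that tray's rim. None if absent. Origin: centre of the underside, z up.
- tray_d: The smallest of four like open wooden trays: 84 (x) x 62 (y) mm outside, 54 mm high, walls 8 mm; inner floor 18 mm above the underside (runners below). About 90 g. Square in the next larger tray (either way round): 4 mm play all round, rim 18 mm above that tray's rim. Always present. Origin: centre of the underside, z up.
- tin_a_center (a point): Centre of a small square closed metal sugar tin, 26 x 26 x 56 mm (z its height), 60 g, standing upright at the start; axes square with its sides. None if absent; one or two tins are there. Two fit side by side along x in the smallest tray (68 x 46 mm inside, 36 mm deep).
- tin_b_center (a point): Centre of a small square closed metal sugar tin, 26 x 26 x 56 mm (z its height), 60 g, standing upright at the start; axes square with its sides. None if absent; one or two tins are there. Two fit side by side along x in the smallest tray (68 x 46 mm inside, 36 mm deep).
- muffin_a: Muffin in a paper case, 62 mm wide, 56 mm high, loose; a bystander to leave alone. Origin: centre of the underside.
- muffin_b: Muffin in a paper case, 62 mm wide, 56 mm high, loose; a bystander to leave alone. Origin: centre of the underside.
- slate_a: Small price slate on a wooden foot, 85 mm wide, 70 mm high, loose; a bystander to leave alone. Origin: centre of the underside.
- slate_b: Small price slate on a wooden foot, 85 mm wide, 70 mm high, loose; a bystander to leave alone. Origin: centre of the underside.
- cup: White mug, 76 mm across, 75 mm high, loose; a bystander to leave alone. Origin: centre of the underside.
- jam: Jam jar, 64 mm across, 85 mm high, loose; a bystander to leave alone. Origin: centre of the underside.
Things that resemble listed ones, but are neither listed nor needed, are in the scene too. Leave any purple look-alike of the tray_b alone.

How it is judged:
By the outcome, as a careful person would: the job done as asked, in the order asked, and still so for the second after the job is handed in, with the robot touching nothing.
Of tray_a, tray_b, tray_c only 2 to 3 are there at a start; the rules pass over those that are not, and their reading is None.
Of tin_a, tin_b only 1 to 2 are there at a start; the rules pass over those that are not, and their reading is None.
At some moment in a run one of tray_a, tray_b, tray_c, tray_d may be knocked a few centimetres aside while the robot is not near it.
Once in a run the grip may slacken for a moment while it holds something.
It also fails if it takes over 210 s, if anything falls off the work surface, if the arm or the gripper's body presses on something with over 40 N, if the wrist force passes 120 N, or if a joint passes its speed limit or range.

## Working session

There is one attempt and no reset: what is moved stays moved. The work goes in short steps, Python scripts to look and compute and a tool call to move; the robot and the scene stay as the last step left them, time stands still between calls to the robot, and variables do not carry over. Pictures are saved under pics/ and viewed, at most 14 in all, crops included, and the job is handed in when it is done.

Besides the shell and the picture viewer there is one more tool, called after "Emit:" by a JSON object that holds its "method" and its "body". move_arm: Moves the arm, as the interface text tells. Shifts and turns lie within -1 to 1; 1 stands for 100 mm of shift or 45 degrees of turn. Its arguments: {"type":"object","properties":{"motion":{"type":"array","items":{"type":"number"}}},"required":["motion"]}

```bash
mkdir -p pics; ls
python3 - <<'E'
from bench import robot
import cv2,json
o=robot.get_obs();print({k:(v if not hasattr(v,'tolist') else v.tolist()) for k,v in o.items()}, robot.tcp_to_grasp)
for n in("scene","top","wrist"):
    c=robot.get_calibration(n);print(n,c)
    im=robot.snapshot(n);cv2.imwrite(f"pics/{n}0.png",im[...,::-1])
E
```

```text
pics
{'time': 0.0, 'joint_positions': [-1.4071021705284308, 0.08793195851308316, 1.3722113308303536, 5.563541862893518e-06, 1.6836010175789493, -0.10310331521818528], 'qvel': [-0.0002584152121827409, 0.0011121681703848043, 0.0013051138996070682, 6.072126933116893e-05, -8.421179662582357e-05, 0.0012134278021927632], 'joint_torque': [-0.00015102585166459903, -34.0178382396698, -30.242775678634644, 0.07180091924965382, 0.03296968177892268, -0.00017398760064679664], 'tool_pos': [0.14491159283734123, -0.5300092815780029, 0.2043385491397594], 'ee_rot': [-3.139452995550484, -0.0002269497417337618, 0.2667978490032257], 'wrist_force': [0.350145228174692, -0.0050676992456987905, 1.125532080020378], 'wrist_torque': [-0.0020437287366347136, 0.03482555575316049, 0.021567613410841523], 'finger_force': 0.0, 'width': 0.09424658254162113} -0.0188
scene {'fx': 361.16799753431974, 'fy': 361.16799753431974, 'cx': 318.0798361618478, 'cy': 194.17565744069844, 'R': array([[ 0.81095079,  0.58484984,  0.01759214],
       [ 0.36778811, -0.4861288 , -0.79272359],
       [-0.45507222,  0.64933   , -0.60932735]]), 't': array([-0.41227855, -0.15322141,  1.33638437])}
top {'fx': 486.9661133159718, 'fy': 486.9661133159718, 'cx': 324.44476854754765, 'cy': 193.81347566553242, 'R': array([[-0.02803479, -0.99960032,  0.00364083],
       [-0.98694503,  0.02710161, -0.15876084],
       [ 0.15859872, -0.00804412, -0.98731036]]), 't': array([0.02267873, 0.51783271, 1.47287845])}
wrist {'fx': 282.8737467293383, 'fy': 282.8737467293383, 'cx': 316.75170960112587, 'cy': 199.839778120536, 'R': array([[ 0.26361596, -0.96462658, -0.00147862],
       [-0.92338249, -0.2527875 ,  0.2889001 ],
       [-0.27905449, -0.07479335, -0.95735811]]), 't': array([-0.55007533, -0.02927525,  0.39274914])}
```

View pics/top0.png

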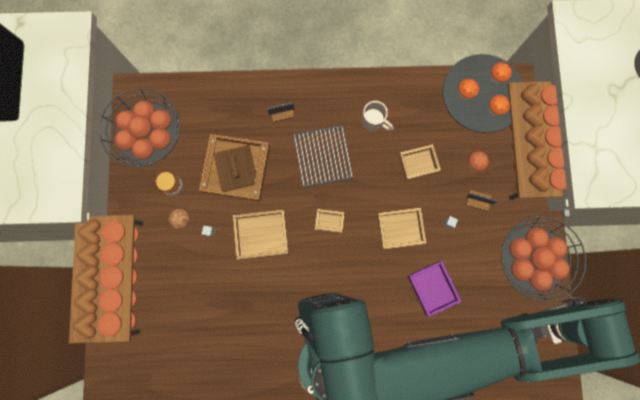

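View pics/scene0.png

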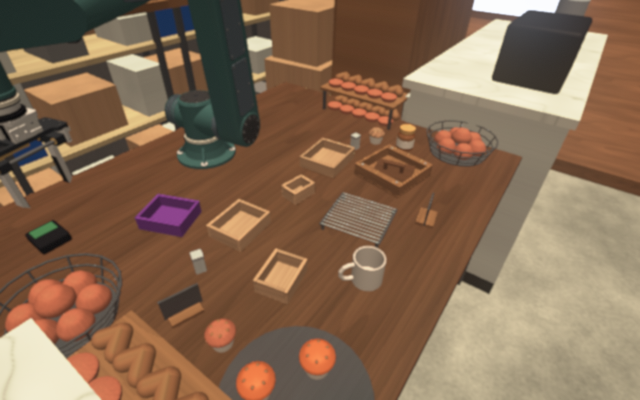

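Top view: the crate with the skew board is at (235,167) and the rack at (323,156). The light trays by size are a (261,234), b (402,228), c (420,161) and d (330,220), with the purple look-alike at (435,288) to be left alone. The tins are at (208,230) and (452,222), and the bystanders are the cup, jam jar, muffins and slates.

```bash
cat > h.py <<'E'
import numpy as np,cv2,pickle,glob
from scipy.optimize import minimize
from bench import robot
def p2w(c,u,v,z):
    r=c['R'].T@np.array([(u-c['cx'])/c['fx'],(v-c['cy'])/c['fy'],1]);o=-c['R'].T@c['t']
    return (o+r*(z-o[2])/r[2])[:2]
def proj(c,P):
    q=np.asarray(P)@c['R'].T+c['t'];return np.c_[q[:,0]/q[:,2]*c['fx']+c['cx'],q[:,1]/q[:,2]*c['fy']+c['cy']]
def snap(n,save=None):
    c=robot.get_calibration(n);im=robot.snapshot(n)
    if save:
        cv2.imwrite(f'pics/{save}.png',im[...,::-1]);pickle.dump((im,c),open(f'{save}.pkl','wb'))
    return im,c
def load(s):return pickle.load(open(s+'.pkl','rb'))
def rect(a,b,z):
    p=[(-a/2,-b/2,z),(a/2,-b/2,z),(a/2,b/2,z),(-a/2,b/2,z)];return [(p[i],p[(i+1)%4]) for i in range(4)]
TR=dict(a=(.156,.134),b=(.132,.110),c=(.108,.086),d=(.084,.062))
def model(n):
    if n in TR:
        x,y=TR[n];return rect(x,y,.054)+rect(x-.016,y-.016,.054)
    if n=='crate':return rect(.184,.188,.046)+rect(.168,.144,.046)
    if n=='board':return rect(.07,.014,.042)
    if n=='boardtop':return rect(.07,.014,.042)+rect(.13,.118,.012)
    if n=='rack':return rect(.176,.164,.025)
    if n=='tin':return rect(.026,.026,.056)
def pts(segs,step=.003):
    P,T=[],[]
    for a,b in segs:
        a,b=np.array(a),np.array(b);k=max(4,int(np.linalg.norm(b-a)/step));s=(np.arange(k)+.5)[:,None]/k
        P.append(a+s*(b-a));T.append(np.repeat((b-a)[None]/np.linalg.norm(b-a),k,0))
    return np.vstack(P),np.vstack(T)
def grads(im,s):
    f=cv2.GaussianBlur(im.astype(np.float32),(0,0),s);return cv2.Sobel(f,-1,1,0)/8,cv2.Sobel(f,-1,0,1)/8
def fit(views,segs,x,y,yaw,z=0.,fz=False,rng=.02,ry=.25):
    P,T=pts(segs)
    def sc(q,G):
        c_,s_=np.cos(q[2]),np.sin(q[2]);M=np.array([[c_,-s_,0],[s_,c_,0],[0,0,1]])
        W=P@M.T+[q[0],q[1],q[3] if len(q)>3 else z];W2=W+T@M.T*.001;tot=0
        for (im,c),(gx,gy) in zip(views,G):
            u=proj(c,W);d=proj(c,W2)-u;d/=np.linalg.norm(d,axis=1)[:,None]+1e-9
            m=u.astype(np.float32)[None]
            a=cv2.remap(gx,m[...,0],m[...,1],1)[0];b=cv2.remap(gy,m[...,0],m[...,1],1)[0]
            v=np.abs(-a*d[:,1:]+b*d[:,:1]).max(1);tot+=np.minimum(v,25).mean()
        return -tot
    G=[grads(v[0],1.6) for v in views]
    best=min(((sc(q,G),q) for dx in np.arange(-rng,rng+1e-6,.003) for dy in np.arange(-rng,rng+1e-6,.003) for dw in np.arange(-ry,ry+1e-6,.05) for q in [np.array([x+dx,y+dy,yaw+dw])]),key=lambda t:t[0])
    q=best[1]
    if fz:q=np.r_[q,z]
    for s in(1.6,.9):
        G=[grads(v[0],s) for v in views]
        n=len(q);S=np.vstack([q]+[q+np.eye(n)[i]*[.003,.003,.03,.004][i] for i in range(n)])
        r=minimize(sc,q,args=(G,),method='Nelder-Mead',options=dict(initial_simplex=S,xatol=1e-5,fatol=1e-4));q=r.x
    return q.round(4),round(-r.fun/len(views),2)
def st():
    o=robot.get_obs();return o
def go(x,y,z=None,yaw=None):
    "remaining move from the measured pose, in tool units: turn about tool z, shift (after the turn)"
    o=robot.get_obs();p=o['tool_pos'];r,pi,w=o['ee_rot']
    yw=w if yaw is None else yaw
    dw=(yw-w+np.pi/2)%np.pi-np.pi/2
    if yaw is None:dw=0
    d=np.array([x-p[0],y-p[1]]);f=lambda t:(round(10*(np.cos(t)*d[0]+np.sin(t)*d[1]),3),round(10*(np.sin(t)*d[0]-np.cos(t)*d[1]),3))
    print('t%.1f pos'%o['time'],np.round(p,4),'rot',np.round(o['ee_rot'],3),'w',round(o['width'],3),'F',np.round(o['wrist_force'],1),'q6',round(o['joint_positions'][5],2))
    print(' turn z',round(-dw/(np.pi/4),3),'shift before turn',f(w),'after turn',f(w+dw),'z',None if z is None else round(10*(p[2]-z),3))
E
python3 - <<'E'
from h import *
T=(cv2.imread('pics/top0.png')[...,::-1].copy(),robot.get_calibration('top'))
S=(cv2.imread('pics/scene0.png')[...,::-1].copy(),robot.get_calibration('scene'))
pickle.dump(T,open('top0.pkl','wb'));pickle.dump(S,open('scene0.pkl','wb'))
for n,u,v,z,yw in [('crate',235,167,.046,.1),('rack',323,156,.025,-.1),('board',235,164,.05,.3),('a',261,234,.054,.0),('b',402,228,.054,.0),('c',420,161,.054,.1),('d',330,220,.054,0),('tin',208,230,.056,0),('tin',452,222,.056,0)]:
    x,y=p2w(T[1],u,v,z);yy=yw+np.pi/2
    zz=.008 if n=='board' else 0
    best=max((fit([T,S],model(n),x,y,w,z=zz) for w in (yw,yw+np.pi/2)),key=lambda r:r[1])
    print(n,round(x,3),round(y,3),*best, fit([T,S],model(n),*best[0],z=zz,fz=True,rng=0,ry=0) )
E
```

```text
crate 0.61 0.285 [ 0.6138  0.2887 -0.1791] 13.4 (array([ 0.6158,  0.2914, -0.1801, -0.0053]), np.float64(13.84))
rack 0.643 0.009 [0.6454 0.0098 0.1595] 14.32 (array([ 0.6454,  0.0104,  0.1592, -0.0025]), np.float64(14.82))
board 0.619 0.285 [0.6068 0.2886 0.1765] 7.14 (array([0.6098, 0.2908, 0.1586, 0.0045]), np.float64(7.45))
a 0.398 0.205 [0.4003 0.2014 1.662 ] 14.24 (array([ 0.3997,  0.2099,  1.6564, -0.0091]), np.float64(15.24))
b 0.404 -0.225 [ 0.4063 -0.2259  1.6741] 16.87 (array([ 0.4053, -0.2254,  1.6751, -0.0021]), np.float64(17.34))
c 0.612 -0.292 [ 0.6119 -0.2937  1.8001] 18.86 (array([ 0.6119, -0.293 ,  1.7987, -0.0019]), np.float64(19.16))
d 0.435 -0.006 [ 0.4353 -0.0059  1.4371] 15.48 (array([ 0.4349, -0.0047,  1.4363, -0.0018]), np.float64(15.77))
tin 0.414 0.365 [ 0.4149  0.3678 -0.1176] 22.82 (array([ 0.4133,  0.3709, -0.0883, -0.0034]), np.float64(23.35))
tin 0.418 -0.378 [ 0.4209 -0.3796 -0.4205] 24.68 (array([ 0.4195, -0.3792, -0.4716, -0.003 ]), np.float64(24.92))
```

Emit:
{"method": "move_arm", "body": {"motion": [0, 0, 0, 0.27, -0.28, 0, 1, 0, 0, 0, 0.27, -0.28, 0, 1, 0, 0, 0, 0.27, -0.28, 0, 1, 0, 0, 0, 0.27, -0.28, 0, 1, 0, 0, 0, 0.27, -0.28, 0, 1, 0, 0, 0, 0.27, -0.28, 0, 1, 0, 0, 0, 0.27, -0.28, 0, 1, 0, 0, 0, 0.27, -0.28, 0, 1, 0, 0, 0, 0.27, -0.28, 0, 1, 0, 0, 0, 0.27, -0.28, 0, 1, 0, 0, 0, 0.27, -0.28, 0, 1, 0, 0, 0, 0.27, -0.28, 0, 1]}}

```text
time: 1.15
tool_pos: [0.3692, -0.1191, 0.2054]
ee_rot: [3.141, -0.0, 0.267]
wrist_force: [1.1, -1.1, 0.2]
width: 0.0943
finger_force: 0.0
```

Emit:
{"method": "move_arm", "body": {"motion": [0, 0, 0, 0.27, -0.28, 0, 1, 0, 0, 0, 0.27, -0.28, 0, 1, 0, 0, 0, 0.27, -0.28, 0, 1, 0, 0, 0, 0.27, -0.28, 0, 1, 0, 0, 0, 0.27, -0.28, 0, 1, 0, 0, 0, 0.27, -0.28, 0, 1, 0, 0, 0, 0.27, -0.28, 0, 1, 0, 0, 0, 0.27, -0.28, 0, 1, 0, 0, 0, 0.27, -0.28, 0, 1, 0, 0, 0, 0.27, -0.28, 0, 1, 0, 0, 0, 0.27, -0.28, 0, 1, 0, 0, 0, 0, 0, 0, 1]}}

```text
time: 2.15
tool_pos: [0.5754, 0.2599, 0.2014]
ee_rot: [-3.139, 0.003, 0.272]
wrist_force: [-0.7, -0.4, -0.8]
width: 0.094
finger_force: 0.0
```

Run:
```python
from h import *
im,c=snap('wrist','w1');V=(im,c)
print(-c['R'].T@c['t'])
T,S=load('top0'),load('scene0')
print(fit([V],model('crate'),.614,.289,-.18,fz=False),fit([V,T],model('crate'),.614,.289,-.18,fz=True))
print(fit([V],model('boardtop'),.607,.289,.1765,z=.008),fit([V],model('board'),.607,.289,.1765,z=.008),fit([V,T],model('board'),.607,.289,.1765,z=.008,fz=True))
go(.607,.289,.2,.1765)
```

```text
[0.65852639 0.28190924 0.3803552 ]
(array([ 0.6128,  0.2891, -0.1823]), np.float64(19.95)) (array([ 0.613 ,  0.2891, -0.1821,  0.0012]), np.float64(16.61))
(array([0.6135, 0.2895, 0.2087]), np.float64(16.68)) (array([0.5912, 0.2956, 0.2801]), np.float64(6.54)) (array([0.6149, 0.2911, 0.2069, 0.0069]), np.float64(5.26))
t2.2 pos [0.5743 0.257  0.2022] rot [3.142 0.005 0.271] w 0.094 F [ 0.3 -0.9 -0.8] q6 1.63
 turn z 0.12 shift before turn (np.float64(0.4), np.float64(-0.221)) after turn (np.float64(0.378), np.float64(-0.258)) z 0.022
```

View pics/w1.png

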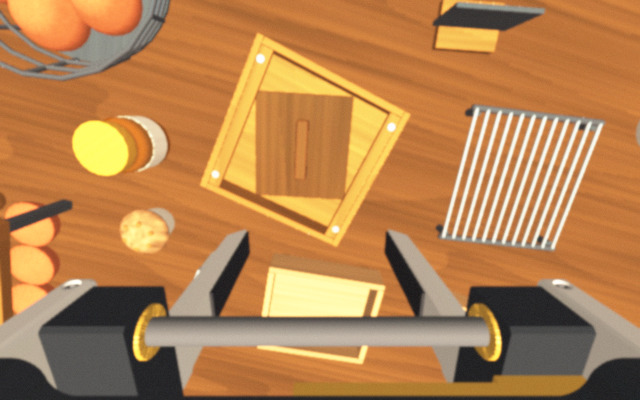

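The wrist view shows the crate centred at (305,140), screw heads on its left and right lips, and the board skew inside with its bar at (301,150). The fit gives the crate at (0.613, 0.289, yaw −0.182) and the board at (0.6135, 0.2895, yaw 0.209), a skew of 0.39 rad.

Emit:
{"method": "move_arm", "body": {"motion": [0, 0, 0, 0.24, -0.12, 0, 0.5, 0, 0, 0, 0.24, -0.12, 0, 0.5, 0, 0, 0.074, 0, 0, 0.3, 0.5, 0, 0, 0, 0, 0, 0.3, 0.5, 0, 0, 0, 0, 0, 0.3, 0.5, 0, 0, 0, 0, 0, 0.3, 0.5, 0, 0, 0, 0, 0, 0, 0.5, 0, 0, 0, 0, 0, 0, 0.5]}}

```text
time: 2.87
tool_pos: [0.6126, 0.2884, 0.0836]
ee_rot: [3.14, 0.005, 0.208]
wrist_force: [-0.1, -0.5, 0.4]
width: 0.0476
finger_force: 0.0
```

Run:
```python
from h import *
V=snap('wrist','w2')
print(fit([V],model('boardtop'),.6135,.2895,.209,z=.008))
print(fit([V],model('crate'),.613,.289,-.18))
go(.6135,.2895,.028,.209)
```

```text
(array([0.6143, 0.2901, 0.2078]), np.float64(15.35))
(array([ 0.6133,  0.2894, -0.1809]), np.float64(16.63))
t2.9 pos [0.6143 0.2893 0.0865] rot [ 3.141 -0.     0.208] w 0.047 F [-0.3  0.3  0.9] q6 1.72
 turn z -0.002 shift before turn (np.float64(-0.007), np.float64(-0.004)) after turn (np.float64(-0.007), np.float64(-0.004)) z 0.585
```

Aligned. Now lower, grip, and turn square: −0.389 rad, which is +0.496 units.

Emit:
{"method": "move_arm", "body": {"motion": [0, 0, 0, 0, 0, 0.2, 0.5, 0, 0, 0, 0, 0, 0.2, 0.5, 0, 0, 0, 0, 0, 0.18, 0.5, 0, 0, 0, 0, 0, 0, 0.5, 0, 0, 0, 0, 0, 0, 0, 0, 0, 0, 0, 0, 0, 0, 0, 0, 0, 0, 0, 0, 0, 0, 0, 0, 0, 0, 0, 0, 0, 0, 0, 0, 0, 0, 0, 0, 0, 0, 0, 0, 0, 0]}}

```text
time: 3.75
tool_pos: [0.6149, 0.2905, 0.0288]
ee_rot: [-3.141, -0.002, 0.209]
wrist_force: [-0.2, -0.1, 1.6]
width: 0.0134
finger_force: 30.0
```

Emit:
{"method": "move_arm", "body": {"motion": [0, 0, 0.08, 0, 0, 0, 0, 0, 0, 0.08, 0, 0, 0, 0, 0, 0, 0.08, 0, 0, 0, 0, 0, 0, 0.08, 0, 0, 0, 0, 0, 0, 0.09, 0, 0, 0, 0, 0, 0, 0.086, 0, 0, 0, 0, 0, 0, 0, 0, 0, 0, 0, 0, 0, 0, 0, 0, 0, 0]}}

```text
time: 4.42
tool_pos: [0.615, 0.2904, 0.0288]
ee_rot: [-3.141, -0.002, -0.179]
wrist_force: [-1.5, -0.6, 4.6]
width: 0.0133
finger_force: 30.0
```

Run:
```python
from h import *
V=snap('wrist','w3')
print(fit([V],rect(.13,.118,.012),.6135,.2895,-.18,z=.008))
go(.613,.289,.028,-.182);print(st()['finger_force'])
```

```text
(array([ 0.6139,  0.2902, -0.1839]), np.float64(15.43))
t4.5 pos [0.615  0.2904 0.0288] rot [-3.141e+00 -2.000e-03 -1.790e-01] w 0.014 F [0.8 0.2 4.3] q6 2.11
 turn z 0.003 shift before turn (np.float64(-0.017), np.float64(0.017)) after turn (np.float64(-0.017), np.float64(0.018)) z 0.008
30.007098019123077
```

Emit:
{"method": "move_arm", "body": {"motion": [0, 0, 0, 0, 0, -0.1, 0, 0, 0, 0, 0, 0, -0.1, 0, 0, 0, 0, 0, 0, -0.1, 0, 0, 0, 0, 0, 0, -0.2, 0, 0, 0, 0, 0, 0, -0.25, 0, 0, 0, 0, 0, 0, -0.25, 0, 0, 0, 0, 0, 0, 0, 0]}}

```text
time: 5.05
tool_pos: [0.6174, 0.2914, 0.1352]
ee_rot: [-3.135, -0.011, -0.18]
wrist_force: [0.9, 0.5, 0.1]
width: 0.0136
finger_force: 30.0
```

Run:
```python
from h import *
V=snap('wrist','w4');W=load('w1');T=load('top0')
print(fit([W],model('rack'),.645,.01,.16),fit([V],model('rack'),.645,.01,.16),fit([W,T],model('rack'),.645,.01,.16,fz=True))
print(fit([V],rect(.13,.118,.012),.614,.2902,-.184,z=.108))
go(.645,.0102,.1,.16);print(st()['finger_force'])
```

```text
(array([0.645 , 0.0107, 0.1594]), np.float64(22.62)) (array([0.6458, 0.0083, 0.1592]), np.float64(14.27)) (array([ 0.645 ,  0.01  ,  0.1582, -0.0009]), np.float64(19.83))
(array([ 0.6173,  0.298 , -0.1846]), np.float64(11.55))
t5.1 pos [0.6164 0.291  0.1322] rot [-3.137 -0.007 -0.181] w 0.014 F [-0.7  0.3 -1.2] q6 2.11
 turn z -0.434 shift before turn (np.float64(0.786), np.float64(2.711)) after turn (np.float64(-0.165), np.float64(2.818)) z 0.322
29.99775141477585
```

Emit:
{"method": "move_arm", "body": {"motion": [0, 0, 0, 0.1, 0.339, 0, 0, 0, 0, 0, 0.1, 0.339, 0, 0, 0, 0, 0, 0.1, 0.339, 0, 0, 0, 0, 0, 0.1, 0.339, 0, 0, 0, 0, 0, 0.1, 0.339, 0, 0, 0, 0, 0, 0.1, 0.339, 0, 0, 0, 0, 0, 0.1, 0.339, 0, 0, 0, 0, 0, 0.1, 0.339, 0, 0, 0, 0, -0.145, 0, 0, 0, 0, 0, 0, -0.145, 0, 0, 0, 0, 0, 0, -0.145, 0, 0, 0, 0, 0, 0, 0, 0, 0, 0, 0]}}

```text
time: 6.1
tool_pos: [0.6428, 0.0086, 0.1247]
ee_rot: [-3.141, 0.004, 0.162]
wrist_force: [0.1, 0.7, -2.5]
width: 0.0137
finger_force: 30.0
```

Run:
```python
from h import *
V=snap('wrist','w5');T=snap('top')
print(fit([V],model('rack'),.645,.01,.16))
for z in(.1,.105,.11,.115):print(z,fit([V],rect(.13,.118,.012),.645,.01,.16,z=z))
go(.645,.0102,.045,.16);print(st()['finger_force'])
```

```text
(array([0.6467, 0.0029, 0.162 ]), np.float64(7.77))
0.1 (array([0.6639, 0.0265, 0.1622]), np.float64(9.65))
0.105 (array([0.6644, 0.0274, 0.162 ]), np.float64(10.04))
0.11 (array([0.6641, 0.029 , 0.1615]), np.float64(6.24))
0.115 (array([ 0.6464, -0.0077,  0.1537]), np.float64(6.35))
t6.2 pos [0.6432 0.0091 0.1255] rot [-3.141e+00  3.000e-03  1.580e-01] w 0.014 F [ 0.5 -0.  -2.2] q6 1.34
 turn z -0.003 shift before turn (np.float64(0.02), np.float64(-0.008)) after turn (np.float64(0.02), np.float64(-0.008)) z 0.805
29.99778538942337
```

Emit:
{"method": "move_arm", "body": {"motion": [0, 0, 0, 0.02, 0, 0.25, 0, 0, 0, 0, 0, 0, 0.25, 0, 0, 0, 0, 0, 0, 0.15, 0, 0, 0, 0, 0, 0, 0.1, 0, 0, 0, 0, 0, 0, 0.04, 0, 0, 0, 0, 0, 0, 0, 0]}}

```text
time: 6.7
tool_pos: [0.6456, 0.0096, 0.0476]
ee_rot: [-3.141, 0.002, 0.16]
wrist_force: [-0.3, 0.3, -1.6]
width: 0.0138
finger_force: 30.0
```

Run:
```python
from h import *
V=snap('wrist','w6')
print(fit([V],rect(.13,.118,.012),.645,.01,.16,z=.025))
go(.645,.0102,.0458,.16);print(st()['finger_force'])
```

```text
(array([0.666 , 0.0279, 0.1609]), np.float64(16.29))
t6.8 pos [0.6464 0.0095 0.0488] rot [ 3.141e+00 -1.000e-03  1.600e-01] w 0.013 F [ 0.1 -0.3 -2.3] q6 1.34
 turn z 0.0 shift before turn (np.float64(-0.013), np.float64(-0.009)) after turn (np.float64(-0.013), np.float64(-0.009)) z 0.03
29.997762143611908
```

Emit:
{"method": "move_arm", "body": {"motion": [0, 0, 0, 0, 0, 0.03, 0, 0, 0, 0, 0, 0, 0, 0, 0, 0, 0, 0, 0, 0, 0.4, 0, 0, 0, 0, 0, 0, 0.4, 0, 0, 0, 0, 0, 0, 0.4, 0, 0, 0, 0, 0, -0.2, 0.4, 0, 0, 0, 0, 0, -0.3, 0.4, 0, 0, 0, 0, 0, -0.4, 0.4, 0, 0, 0, 0, 0, -0.4, 0.4, 0, 0, 0, 0, 0, -0.2, 0.4, 0, 0, 0, 0, 0, 0, 0.4, 0, 0, 0, 0, 0, 0, 0.4]}}

```text
time: 7.75
tool_pos: [0.6471, 0.0092, 0.1981]
ee_rot: [3.14, -0.005, 0.161]
wrist_force: [0.2, -0.6, -0.2]
width: 0.0376
finger_force: 0.0
```

Run:
```python
from h import *
V=snap('wrist','w7');T=snap('top','top7')
print(fit([V],model('boardtop'),.645,.01,.16,z=.025))
print(fit([V],model('rack'),.645,.01,.16))
print('a',fit([V],model('a'),.4,.207,1.657),fit([T],model('a'),.4,.207,1.657))
go(.645,.0102,.0458,.16)
```

```text
(array([0.6463, 0.0101, 0.162 ]), np.float64(15.81))
(array([0.6451, 0.0098, 0.1557]), np.float64(19.37))
a (array([0.3993, 0.1836, 1.6233]), np.float64(7.77)) (array([0.3991, 0.2082, 1.658 ]), np.float64(15.77))
t7.8 pos [0.6453 0.0094 0.1936] rot [-3.141e+00  3.000e-03  1.610e-01] w 0.038 F [-0.3 -0.3 -0.5] q6 1.34
 turn z 0.001 shift before turn (np.float64(-0.002), np.float64(-0.009)) after turn (np.float64(-0.002), np.float64(-0.009)) z 1.478
```

View pics/w7.png

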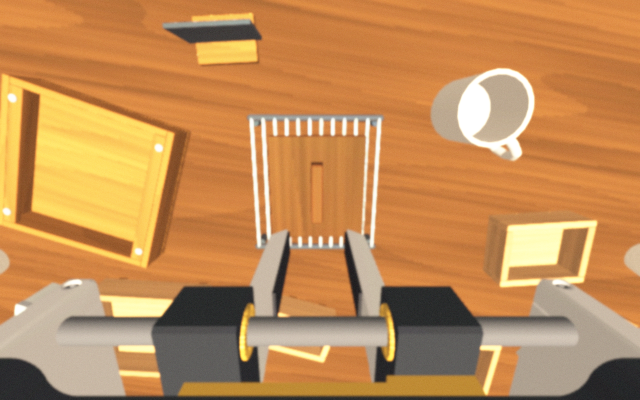

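Wrist view: the board lies flat and centred on the rack at (315,185), and the crate at (85,165) is empty. Next is tray_a.

Emit:
{"method": "move_arm", "body": {"motion": [0, 0, 0, -0.311, -0.222, 0, 0.5, 0, 0, 0, -0.311, -0.222, 0, 0.5, 0, 0, 0, -0.311, -0.222, 0, 0.5, 0, 0, 0, -0.311, -0.222, 0, 0.5, 0, 0, 0, -0.311, -0.222, 0, 0.5, 0, 0, 0, -0.311, -0.222, 0, 0.5, 0, 0, 0, -0.311, -0.222, 0, 0.5, 0, 0, -0.15, 0, 0, 0, 0.5, 0, 0, -0.15, 0, 0, 0, 0.5, 0, 0, -0.15, 0, 0, 0, 0.5, 0, 0, -0.15, 0, 0, 0, 0.5]}}

```text
time: 8.77
tool_pos: [0.4047, 0.1279, 0.1928]
ee_rot: [-3.14, 0.004, 0.638]
wrist_force: [-0.0, 0.1, -1.1]
width: 0.0473
finger_force: 0.0
```

Emit:
{"method": "move_arm", "body": {"motion": [0, 0, -0.15, 0, 0, 0, 0.5, 0, 0, -0.15, 0, 0, 0, 0.5, 0, 0, -0.15, 0, 0, 0, 0.5, 0, 0, -0.15, 0, 0, 0, 0.5, 0, 0, -0.15, 0, 0, 0, 0.5, 0, 0, -0.15, 0, 0, 0, 0.5, 0, 0, -0.15, 0, 0, 0, 0.5, 0, 0, -0.15, 0, 0, 0, 0.5, 0, 0, -0.1, 0, 0, 0, 0.5, 0, 0, 0, 0, 0, 0, 0.5, 0, 0, 0, 0, 0, 0, 0.5]}}

```text
time: 9.68
tool_pos: [0.4054, 0.1277, 0.1934]
ee_rot: [-3.138, 0.0, 1.651]
wrist_force: [0.3, 0.3, -0.7]
width: 0.0471
finger_force: 0.0
```

```bash
cat >> h.py <<'E'
def wall(n,q,sgn,d=0):
    "TCP point over the middle of tray wall at sgn*y"
    h=sgn*(TR[n][1]/2-.004)+d
    return q[0]-np.sin(q[2])*h,q[1]+np.cos(q[2])*h
E
python3 - <<'E'
from h import *
V=snap('wrist','w8');T=load('top7')
q,s=fit([V],model('a'),.399,.208,1.658);print(q,s,fit([V,T],model('a'),.399,.208,1.658,fz=True))
x,y=wall('a',q,1);go(x,y,.041,q[2]);go(*wall('a',q,-1),.041,q[2])
E
```

```text
[0.3979 0.2073 1.6606] 25.0 (array([3.9870e-01, 2.0810e-01, 1.6613e+00, 5.0000e-04]), np.float64(20.31))
t9.7 pos [0.4056 0.1277 0.1938] rot [-3.138  0.     1.651] w 0.047 F [0.2 0.3 0.1] q6 0.09
 turn z -0.012 shift before turn (np.float64(0.793), np.float64(-0.642)) after turn (np.float64(0.799), np.float64(-0.635)) z 1.528
t9.7 pos [0.4056 0.1277 0.1938] rot [-3.138  0.     1.651] w 0.047 F [0.2 0.3 0.1] q6 0.09
 turn z -0.012 shift before turn (np.float64(0.805), np.float64(0.617)) after turn (np.float64(0.799), np.float64(0.625)) z 1.528
```

Emit:
{"method": "move_arm", "body": {"motion": [0, 0, -0.012, 0, 0, 0, 0.4, 0, 0, 0, 0.267, -0.212, 0, 0.4, 0, 0, 0, 0.267, -0.212, 0, 0.4, 0, 0, 0, 0.267, -0.212, 0, 0.4, 0, 0, 0, 0, 0, 0.3, 0.4, 0, 0, 0, 0, 0, 0.3, 0.4, 0, 0, 0, 0, 0, 0.3, 0.4, 0, 0, 0, 0, 0, 0.3, 0.4, 0, 0, 0, 0, 0, 0, 0.4, 0, 0, 0, 0, 0, 0, 0.4]}}

```text
time: 10.57
tool_pos: [0.3343, 0.2013, 0.0742]
ee_rot: [-3.138, 0.001, 1.662]
wrist_force: [0.0, 0.1, -0.6]
width: 0.0377
finger_force: 0.0
```

Run:
```python
from h import *
q=np.array([.398,.2073,1.6606]);go(*wall('a',q,1),.040,q[2])
V=snap('wrist','w9');go(*wall('a',q,1),.040,q[2])
```

```text
t10.6 pos [0.3343 0.2013 0.0742] rot [-3.138e+00  1.000e-03  1.662e+00] w 0.038 F [ 0.   0.1 -0.6] q6 0.31
 turn z 0.002 shift before turn (np.float64(0.003), np.float64(0.01)) after turn (np.float64(0.003), np.float64(0.01)) z 0.342
t10.6 pos [0.336  0.2019 0.0762] rot [ 3.141 -0.     1.662] w 0.037 F [ 0.7 -0.6  0.1] q6 0.31
 turn z 0.002 shift before turn (np.float64(-0.002), np.float64(-0.007)) after turn (np.float64(-0.002), np.float64(-0.007)) z 0.362
```

Lower 35 mm, grip the wall and lift slightly.

Emit:
{"method": "move_arm", "body": {"motion": [0, 0, 0, 0, 0, 0.2, 0.4, 0, 0, 0, 0, 0, 0.15, 0.4, 0, 0, 0, 0, 0, 0, 0.4, 0, 0, 0, 0, 0, 0, 0, 0, 0, 0, 0, 0, 0, 0, 0, 0, 0, 0, 0, 0, 0, 0, 0, 0, 0, 0, 0, 0, 0, 0, 0, 0, 0, 0, 0, 0, 0, 0, 0, 0, 0, 0]}}

```text
time: 11.37
tool_pos: [0.3359, 0.2021, 0.0414]
ee_rot: [3.141, -0.0, 1.662]
wrist_force: [-1.8, -0.9, 4.3]
width: 0.0073
finger_force: 30.0
```

Emit:
{"method": "move_arm", "body": {"motion": [0, 0, 0, 0, 0, -0.1, 0, 0, 0, 0, 0, 0, -0.1, 0, 0, 0, 0, 0, 0, -0.2, 0, 0, 0, 0, 0, 0, -0.2, 0, 0, 0, 0, 0, 0, -0.2, 0, 0, 0, 0, 0, 0, -0.2, 0, 0, 0, 0, 0, 0, 0, 0, 0, 0, 0, 0, 0, 0, 0]}}

```text
time: 12.03
tool_pos: [0.3365, 0.2021, 0.1417]
ee_rot: [3.139, -0.001, 1.662]
wrist_force: [-0.9, -0.2, -2.6]
width: 0.0075
finger_force: 30.0
```

Run:
```python
from h import *
V=snap('wrist','w10');S=snap('scene','s10')
q=np.array([.613,.2891,-.182]);q[2]+=np.pi
go(*wall('a',q,1),.065,q[2]);print(st()['finger_force'],st()['wrist_torque'])
```

```text
t12.1 pos [0.3349 0.2015 0.1392] rot [-3.140e+00  1.000e-03  1.662e+00] w 0.008 F [-0.  -0.1 -1.6] q6 0.3
 turn z -1.652 shift before turn (np.float64(0.011), np.float64(2.679)) after turn (np.float64(-2.576), np.float64(0.735)) z 0.742
30.01786172389984 [-0.06644525 -0.01892277  0.02636152]
```

View pics/w10.png

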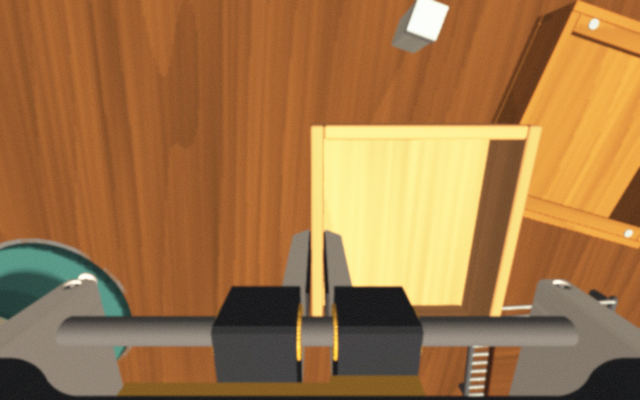

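Emit:
{"method": "move_arm", "body": {"motion": [0, 0, 0, 0, 0.335, 0, 0, 0, 0, 0, 0, 0.335, 0, 0, 0, 0, 0, 0, 0.335, 0, 0, 0, 0, 0, 0, 0.335, 0, 0, 0, 0, 0, 0, 0.335, 0, 0, 0, 0, 0, 0, 0.335, 0, 0, 0, 0, 0, 0, 0.335, 0, 0, 0, 0, 0, 0, 0.335, 0, 0, 0, 0, -0.15, 0, 0, 0, 0, 0, 0, -0.15, 0, 0, 0, 0, 0, 0, -0.15, 0, 0, 0, 0, 0, 0, -0.15, 0, 0, 0, 0]}}

```text
time: 13.13
tool_pos: [0.6016, 0.2259, 0.137]
ee_rot: [-3.136, -0.001, 2.139]
wrist_force: [-1.4, -0.1, -2.6]
width: 0.0077
finger_force: 30.0
```

Emit:
{"method": "move_arm", "body": {"motion": [0, 0, -0.15, 0, 0, 0, 0, 0, 0, -0.15, 0, 0, 0, 0, 0, 0, -0.15, 0, 0, 0, 0, 0, 0, -0.15, 0, 0, 0, 0, 0, 0, -0.15, 0, 0, 0, 0, 0, 0, -0.15, 0, 0, 0, 0, 0, 0, -0.15, 0, 0, 0, 0, 0, 0, 0, 0, 0, 0, 0, 0, 0, 0, 0, 0, 0, 0]}}

```text
time: 13.88
tool_pos: [0.6017, 0.226, 0.1383]
ee_rot: [-3.14, -0.003, 2.955]
wrist_force: [-0.5, 0.0, -1.4]
width: 0.0078
finger_force: 30.0
```

Run:
```python
from h import *
V=snap('wrist','w11');T=snap('top','top11');S=snap('scene','s11')
q=np.array([.613,.2891,-.182]);q[2]+=np.pi
go(*wall('a',q,1),.065,q[2]);print(st()['finger_force'])
z=st()['tool_pos'][2]-.041
print(fit([V],model('a'),*q,z=z,fz=True),fit([V],model('a'),*q,z=z),fit([V,T],model('a'),*q,z=z,fz=True))
```

```text
t14.0 pos [0.6023 0.2262 0.1395] rot [-3.141e+00 -1.000e-03  2.957e+00] w 0.007 F [ 0.1  0.1 -3. ] q6 -1.11
 turn z -0.004 shift before turn (np.float64(0.008), np.float64(0.008)) after turn (np.float64(0.008), np.float64(0.008)) z 0.745
30.016881823539734
(array([0.6067, 0.2893, 2.9556, 0.0933]), np.float64(15.42)) (array([0.602 , 0.2874, 2.9656]), np.float64(10.61)) (array([0.6067, 0.2894, 2.9552, 0.0933]), np.float64(12.8))
```

View pics/w11.png

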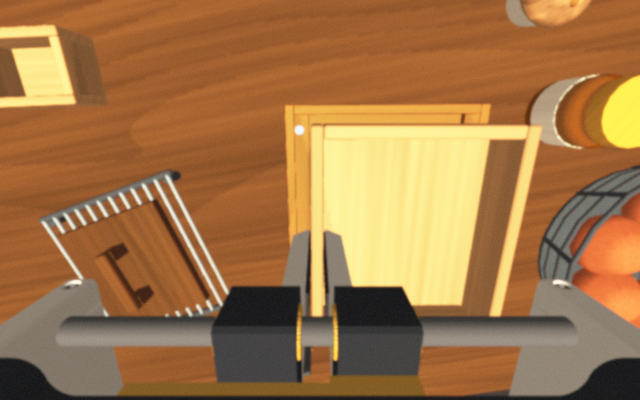

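Wrist view: tray_a is held over the crate at (420,220), with the crate's far rim at row 107. I'll compare the expected corner pixels before lowering.

Run:
```python
from h import *
from scipy.spatial.transform import Rotation as Ro
V=load('w11');c=V[1]
tcp=np.array([.602,.2261,.1385]);yw=2.957
# tool-frame-ish: tray pose = about grip; far-side corners expected
def corners(dx,dz,roll,pit):
    M=Ro.from_euler('z',yw).as_matrix()@Ro.from_euler('xyz',[roll,pit,0]).as_matrix()
    P=np.array([[.078,.004,.014],[.078,-.13,.014],[.07,-.004,.014],[.07,-.122,.014]])+[dx,0,dz]
    return proj(c,tcp+P@M.T)
for a in [(0,0,0,0),(0,0,.05,0),(0,0,0,.05),(.003,0,0,0),(0,.003,0,0)]:print(a,corners(*a).round(1).tolist())
```

```text
(0, 0, 0, 0) [[310.3, 125.0], [548.1, 124.6], [324.4, 139.4], [530.8, 139.1]]
(0, 0, 0.05, 0) [[311.6, 125.0], [540.3, 124.2], [325.6, 139.4], [524.3, 138.2]]
(0, 0, 0, 0.05) [[310.5, 123.7], [543.0, 123.3], [324.3, 137.8], [526.7, 137.5]]
(0.003, 0, 0, 0) [[310.3, 119.5], [549.3, 119.0], [324.4, 134.0], [531.9, 133.7]]
(0, 0.003, 0, 0) [[310.2, 125.1], [552.3, 124.7], [324.5, 139.8], [534.7, 139.5]]
```

Run:
```python
from h import *
im,c=load('w11');g=im[...,0].astype(int)
for u in(350,450,525):print(u,g[110:150,u].tolist())
for v in(135,200):print(v,g[v,300:335].tolist(),g[v,480:550].tolist())
```

```text
350 [239, 238, 235, 227, 230, 232, 235, 235, 237, 237, 237, 237, 230, 203, 188, 227, 248, 253, 254, 254, 254, 254, 254, 254, 254, 254, 254, 253, 252, 249, 250, 252, 252, 253, 253, 253, 253, 253, 253, 253]
450 [238, 234, 229, 217, 223, 234, 237, 238, 239, 239, 236, 237, 231, 203, 188, 227, 248, 252, 254, 254, 254, 254, 254, 254, 254, 254, 254, 253, 253, 253, 253, 253, 253, 253, 253, 253, 253, 253, 253, 254]
525 [146, 141, 137, 125, 124, 118, 113, 117, 120, 117, 121, 118, 119, 126, 163, 216, 245, 252, 253, 254, 254, 253, 253, 253, 253, 252, 251, 245, 227, 201, 195, 196, 209, 213, 223, 230, 234, 237, 239, 242]
135 [229, 230, 233, 237, 239, 239, 238, 237, 231, 223, 230, 243, 248, 250, 250, 250, 251, 251, 251, 251, 250, 249, 245, 239, 246, 252, 254, 254, 254, 254, 254, 254, 254, 254, 254] [254, 254, 254, 254, 254, 254, 254, 254, 254, 254, 254, 254, 254, 254, 254, 254, 254, 254, 254, 254, 254, 254, 254, 254, 254, 254, 254, 254, 254, 254, 254, 254, 254, 254, 254, 254, 254, 254, 254, 254, 254, 254, 254, 254, 254, 252, 246, 242, 244, 248, 249, 250, 251, 250, 250, 251, 251, 251, 250, 245, 232, 212, 200, 200, 200, 201, 199, 196, 198, 197]
200 [235, 236, 234, 234, 234, 231, 228, 227, 221, 204, 217, 240, 248, 250, 250, 250, 250, 251, 251, 251, 250, 249, 246, 243, 248, 252, 253, 253, 254, 254, 254, 254, 254, 254, 254] [172, 153, 151, 148, 144, 147, 144, 151, 148, 154, 150, 149, 149, 147, 150, 149, 146, 146, 144, 138, 140, 140, 136, 137, 135, 134, 133, 135, 137, 137, 136, 148, 167, 213, 239, 247, 249, 250, 250, 251, 251, 251, 251, 251, 249, 239, 204, 170, 160, 156, 160, 159, 160, 163, 158, 158, 157, 163, 164, 163, 162, 165, 162, 167, 165, 164, 165, 164, 168, 167]
```

Emit:
{"method": "move_arm", "body": {"motion": [0, 0, -0.004, 0.006, 0.006, 0, 0, 0, 0, 0, 0, 0, 0.2, 0, 0, 0, 0, 0, 0, 0.2, 0, 0, 0, 0, 0, 0, 0.2, 0, 0, 0, 0, 0, 0, 0.1, 0, 0, 0, 0, 0, 0, 0.08, 0, 0, 0, 0, 0, 0, 0.06, 0, 0, 0, 0, 0, 0, 0, 0]}}

```text
time: 14.7
tool_pos: [0.6017, 0.2269, 0.0555]
ee_rot: [-3.141, -0.001, 2.961]
wrist_force: [-0.2, -0.6, -2.3]
width: 0.0076
finger_force: 30.0
```

Run:
```python
from h import *
V=snap('wrist','w12')
q=np.array([.613,.2891,-.182]);q[2]+=np.pi
go(*wall('a',q,1),.05,q[2]);print(st()['finger_force'])
print(fit([V],model('a'),*q,z=.01),fit([V],model('a'),*q,z=.01,fz=True),fit([V],model('crate'),*q))
```

```text
t14.8 pos [0.6022 0.2271 0.0565] rot [-3.142  0.     2.961] w 0.007 F [ 0.1  1.  -1.3] q6 -1.12
 turn z 0.002 shift before turn (np.float64(0.006), np.float64(-0.001)) after turn (np.float64(0.006), np.float64(-0.001)) z 0.065
30.01646339893341
(array([0.614 , 0.2892, 2.9609]), np.float64(13.72)) (array([0.6139, 0.2886, 2.9597, 0.0115]), np.float64(14.42)) (array([0.6199, 0.2879, 2.9612]), np.float64(13.36))
```

Emit:
{"method": "move_arm", "body": {"motion": [0, 0, 0, 0, 0, 0.03, 0, 0, 0, 0, 0, 0, 0.02, 0, 0, 0, 0, 0, 0, 0, 0, 0, 0, 0, 0, 0, 0, 0.3, 0, 0, 0, 0, 0, 0, 0.3, 0, 0, 0, 0, 0, 0, 0.3, 0, 0, 0, 0, 0, -0.1, 0.3, 0, 0, 0, 0, 0, -0.3, 0.3, 0, 0, 0, 0, 0, -0.4, 0.3, 0, 0, 0, 0, 0, -0.4, 0.3, 0, 0, 0, 0, 0, -0.2, 0.3, 0, 0, 0, 0, 0, 0, 0.3]}}

```text
time: 15.75
tool_pos: [0.6052, 0.228, 0.201]
ee_rot: [3.135, 0.014, 2.961]
wrist_force: [0.6, -0.1, 0.3]
width: 0.0287
finger_force: 0.0
```

Emit:
{"method": "move_arm", "body": {"motion": [0, 0, 0, -0.3, 0.1, 0, 0.5, 0, 0, 0, -0.3, 0.1, 0, 0.5, 0, 0, 0, -0.2, 0.1, 0, 0.5, 0, 0, 0, 0, 0, 0, 0.5, 0, 0, 0, 0, 0, 0, 0.5]}}

```text
time: 16.17
tool_pos: [0.686, 0.2421, 0.1887]
ee_rot: [-3.14, -0.004, 2.961]
wrist_force: [0.8, 0.4, -0.5]
width: 0.047
finger_force: 0.0
```

Run:
```python
from h import *
V=snap('wrist','w13');T=snap('top','top13')
q=np.array([.613,.2891,-.182+np.pi])
print(fit([V],model('a'),*q,z=.008),fit([V],model('a'),*q,z=.008,fz=True),fit([V],model('crate'),*q))
print(fit([T],model('b'),.406,-.2257,1.675))
b=fit([T],model('b'),.406,-.2257,1.675)[0]
x,y=b[0]-.08*np.cos(b[2]),b[1]-.08*np.sin(b[2]);print(x,y)
go(x,y,.2,b[2])
```

```text
(array([0.6129, 0.2876, 2.9613]), np.float64(23.93)) (array([0.6136, 0.2877, 2.9616, 0.0057]), np.float64(24.55)) (array([0.6125, 0.2882, 2.9582]), np.float64(18.36))
(array([ 0.4053, -0.2247,  1.6707]), np.float64(16.63))
0.4132790056497325 -0.30430110218358497
t16.3 pos [0.6853 0.2422 0.1909] rot [-3.141e+00 -1.000e-03  2.962e+00] w 0.047 F [-0.6 -0.2  0.3] q6 -1.13
 turn z 1.644 shift before turn (np.float64(1.699), np.float64(-5.863)) after turn (np.float64(-5.166), np.float64(-3.252)) z -0.091
```

View pics/w13.png

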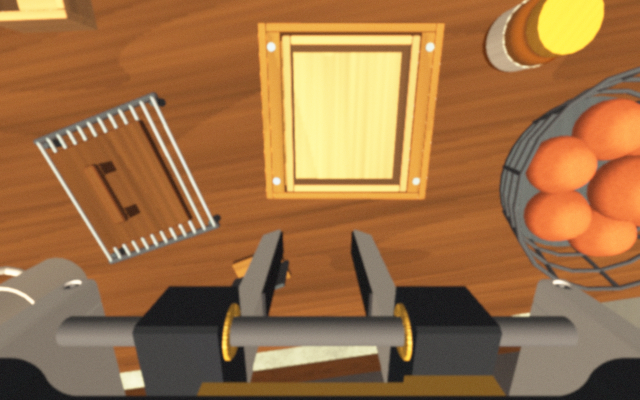

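Wrist view: tray_a sits square and level in the crate at (350,110), and the board is still on the rack. Next is tray_b.

Emit:
{"method": "move_arm", "body": {"motion": [0, 0, 0, 0.106, -0.366, 0, 0.5, 0, 0, 0, 0.106, -0.366, 0, 0.5, 0, 0, 0, 0.106, -0.366, 0, 0.5, 0, 0, 0, 0.106, -0.366, 0, 0.5, 0, 0, 0, 0.106, -0.366, 0, 0.5, 0, 0, 0, 0.106, -0.366, 0, 0.5, 0, 0, 0, 0.106, -0.366, 0, 0.5, 0, 0, 0, 0.106, -0.366, 0, 0.5, 0, 0, 0, 0.106, -0.366, 0, 0.5, 0, 0, 0, 0.106, -0.366, 0, 0.5, 0, 0, 0, 0.106, -0.366, 0, 0.5, 0, 0, 0, 0.106, -0.366, 0, 0.5]}}

```text
time: 17.27
tool_pos: [0.4802, -0.1678, 0.1924]
ee_rot: [-3.141, 0.002, 2.962]
wrist_force: [0.4, -0.1, 0.6]
width: 0.047
finger_force: 0.0
```

Emit:
{"method": "move_arm", "body": {"motion": [0, 0, 0, 0.106, -0.366, 0, 0.5, 0, 0, 0, 0.106, -0.366, 0, 0.5, 0, 0, 0, 0.106, -0.366, 0, 0.5, 0, 0, 0, 0.106, -0.366, 0, 0.5, 0, 0, 0.15, 0, 0, 0, 0.5, 0, 0, 0.15, 0, 0, 0, 0.5, 0, 0, 0.15, 0, 0, 0, 0.5, 0, 0, 0.15, 0, 0, 0, 0.5, 0, 0, 0.15, 0, 0, 0, 0.5, 0, 0, 0.15, 0, 0, 0, 0.5, 0, 0, 0.15, 0, 0, 0, 0.5, 0, 0, 0.15, 0, 0, 0, 0.5]}}

```text
time: 18.27
tool_pos: [0.4136, -0.3026, 0.1923]
ee_rot: [3.141, 0.001, 2.014]
wrist_force: [0.1, -0.3, 0.6]
width: 0.0469
finger_force: 0.0
```

Emit:
{"method": "move_arm", "body": {"motion": [0, 0, 0.15, 0, 0, 0, 0.5, 0, 0, 0.15, 0, 0, 0, 0.5, 0, 0, 0.15, 0, 0, 0, 0.5, 0, 0, 0, 0, 0, 0, 0.5, 0, 0, 0, 0, 0, 0, 0.5]}}

```text
time: 18.68
tool_pos: [0.4139, -0.3028, 0.1922]
ee_rot: [3.141, 0.001, 1.669]
wrist_force: [-0.4, 0.8, 0.3]
width: 0.0469
finger_force: 0.0
```

Run:
```python
from h import *
V=snap('wrist','w14');T=load('top13')
q,s=fit([V],model('b'),.405,-.225,1.67);print(q,s,fit([V,T],model('b'),*q,fz=True))
go(*wall('b',q,1),.041,q[2])
```

```text
[ 0.4044 -0.2251  1.6712] 25.0 (array([ 0.4049, -0.2249,  1.6702,  0.    ]), np.float64(20.79))
t18.7 pos [ 0.414  -0.303   0.1921] rot [3.141e+00 1.000e-03 1.669e+00] w 0.047 F [-0.  -0.3  0.1] q6 -0.84
 turn z -0.003 shift before turn (np.float64(0.783), np.float64(-0.529)) after turn (np.float64(0.784), np.float64(-0.527)) z 1.511
```

View pics/w14.png

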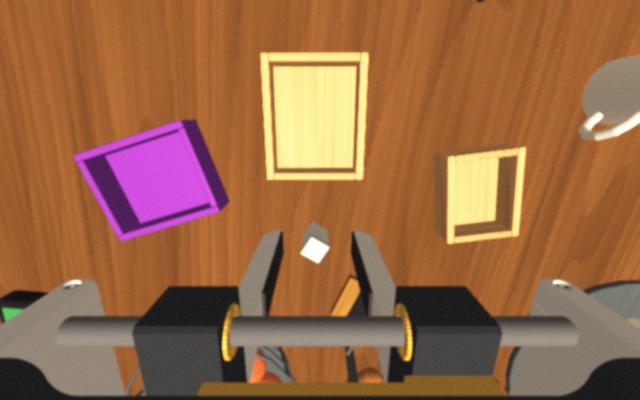

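Two things could be tray_b: the light wooden tray at (315,115) and the purple tray at (152,178). The wooden one fits the description (bare wood, 132×110 mm fit at top score), while the purple one is the named look-alike. I'll confirm in an enlarged crop.

Run:
```python
import cv2
im=cv2.imread('pics/w14.png')[30:260,60:400];cv2.imwrite('pics/w14c.png',cv2.resize(im,None,fx=2,fy=2,interpolation=cv2.INTER_CUBIC))
```

```text
(no output)
```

View pics/w14c.png

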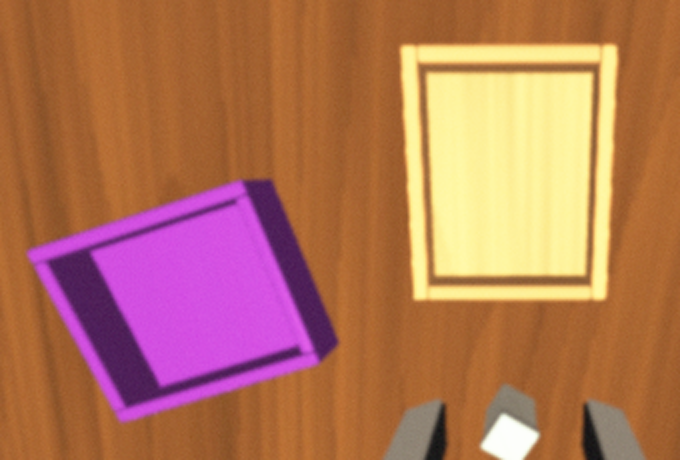

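Emit:
{"method": "move_arm", "body": {"motion": [0, 0, 0, 0.261, -0.177, 0, 0.4, 0, 0, 0, 0.261, -0.177, 0, 0.4, 0, 0, 0, 0.261, -0.177, 0, 0.4, 0, 0, 0, 0, 0, 0.3, 0.4, 0, 0, 0, 0, 0, 0.3, 0.4, 0, 0, 0, 0, 0, 0.3, 0.4, 0, 0, 0, 0, 0, 0.3, 0.4, 0, 0, 0, 0, 0, 0, 0.4, 0, 0, 0, 0, 0, 0, 0.4]}}

```text
time: 19.48
tool_pos: [0.353, -0.2295, 0.0705]
ee_rot: [-3.139, -0.003, 1.667]
wrist_force: [0.0, 0.2, 0.3]
width: 0.0379
finger_force: 0.0
```

Run:
```python
from h import *
q=np.array([.4044,-.2251,1.6712])
go(*wall('b',q,1),.040,q[2]);V=snap('wrist','w15');go(*wall('b',q,1),.040,q[2]);print(fit([V],model('b'),*q))
```

```text
t19.5 pos [ 0.353  -0.2295  0.0705] rot [-3.139e+00 -3.000e-03  1.667e+00] w 0.038 F [0.  0.2 0.3] q6 -0.81
 turn z -0.005 shift before turn (np.float64(-0.007), np.float64(0.006)) after turn (np.float64(-0.007), np.float64(0.006)) z 0.305
t19.5 pos [ 0.3543 -0.2308  0.0725] rot [3.141e+00 1.000e-03 1.667e+00] w 0.038 F [ 0.4 -0.7  0.2] q6 -0.81
 turn z -0.006 shift before turn (np.float64(0.006), np.float64(-0.006)) after turn (np.float64(0.006), np.float64(-0.006)) z 0.325
(array([ 0.4038, -0.2255,  1.6713]), np.float64(16.29))
```

The crop shows the plain wooden tray at upper right, which is tray_b; the purple one stays. Grip and lift.

Emit:
{"method": "move_arm", "body": {"motion": [0, 0, 0, 0, 0, 0.2, 0.4, 0, 0, 0, 0, 0, 0.12, 0.4, 0, 0, 0, 0, 0, 0, 0.4, 0, 0, 0, 0, 0, 0, 0, 0, 0, 0, 0, 0, 0, 0, 0, 0, 0, 0, 0, 0, 0, 0, 0, 0, 0, 0, 0, 0, 0, 0, 0, 0, 0, 0, 0, 0, 0, 0, 0, 0, 0, 0]}}

```text
time: 20.28
tool_pos: [0.3544, -0.2311, 0.0404]
ee_rot: [3.141, 0.001, 1.666]
wrist_force: [-2.1, 0.2, 4.3]
width: 0.0077
finger_force: 30.0
```

Emit:
{"method": "move_arm", "body": {"motion": [0, 0, 0, 0, 0, -0.1, 0, 0, 0, 0, 0, 0, -0.1, 0, 0, 0, 0, 0, 0, -0.25, 0, 0, 0, 0, 0, 0, -0.25, 0, 0, 0, 0, 0, 0, -0.25, 0, 0, 0, 0, 0, 0, -0.25, 0, 0, 0, 0, 0, 0, 0, 0, 0, 0, 0, 0, 0, 0, 0]}}

```text
time: 20.95
tool_pos: [0.3549, -0.2313, 0.1613]
ee_rot: [3.139, 0.003, 1.666]
wrist_force: [0.4, -0.0, -1.5]
width: 0.0077
finger_force: 30.0
```

Run:
```python
from h import *
V=snap('wrist','w16')
q=np.array([.613,.2877,2.961])
go(*wall('b',q,1),.065,q[2]);print(st()['finger_force'])
```

```text
t21.0 pos [ 0.3541 -0.2305  0.1595] rot [3.141 0.    1.666] w 0.008 F [-0.1 -0.  -1.8] q6 -0.81
 turn z -1.649 shift before turn (np.float64(4.423), np.float64(2.93)) after turn (np.float64(-1.616), np.float64(5.053)) z 0.945
30.00559240579605
```

Emit:
{"method": "move_arm", "body": {"motion": [0, 0, 0, 0.316, 0.209, 0, 0, 0, 0, 0, 0.316, 0.209, 0, 0, 0, 0, 0, 0.316, 0.209, 0, 0, 0, 0, 0, 0.316, 0.209, 0, 0, 0, 0, 0, 0.316, 0.209, 0, 0, 0, 0, 0, 0.316, 0.209, 0, 0, 0, 0, 0, 0.316, 0.209, 0, 0, 0, 0, 0, 0.316, 0.209, 0, 0, 0, 0, 0, 0.316, 0.209, 0, 0, 0, 0, 0, 0.316, 0.209, 0, 0, 0, 0, 0, 0.316, 0.209, 0, 0, 0, 0, 0, 0.316, 0.209, 0, 0]}}

```text
time: 22.0
tool_pos: [0.567, 0.1723, 0.1564]
ee_rot: [-3.136, 0.001, 1.666]
wrist_force: [-0.2, -0.8, -0.6]
width: 0.0079
finger_force: 30.0
```

Emit:
{"method": "move_arm", "body": {"motion": [0, 0, 0, 0.316, 0.209, 0, 0, 0, 0, 0, 0.316, 0.209, 0, 0, 0, 0, -0.15, 0, 0, 0, 0, 0, 0, -0.15, 0, 0, 0, 0, 0, 0, -0.15, 0, 0, 0, 0, 0, 0, -0.15, 0, 0, 0, 0, 0, 0, -0.15, 0, 0, 0, 0, 0, 0, -0.15, 0, 0, 0, 0, 0, 0, -0.15, 0, 0, 0, 0, 0, 0, -0.15, 0, 0, 0, 0, 0, 0, -0.15, 0, 0, 0, 0, 0, 0, -0.15, 0, 0, 0, 0]}}

```text
time: 23.0
tool_pos: [0.6022, 0.2371, 0.1561]
ee_rot: [-3.138, -0.005, 2.85]
wrist_force: [0.4, 0.7, -1.1]
width: 0.0077
finger_force: 30.0
```

Emit:
{"method": "move_arm", "body": {"motion": [0, 0, -0.15, 0, 0, 0, 0, 0, 0, 0, 0, 0, 0.2, 0, 0, 0, 0, 0, 0, 0.2, 0, 0, 0, 0, 0, 0, 0, 0, 0, 0, 0, 0, 0, 0, 0]}}

```text
time: 23.42
tool_pos: [0.6013, 0.2368, 0.1154]
ee_rot: [-3.138, -0.007, 2.961]
wrist_force: [0.2, 0.2, -0.8]
width: 0.0077
finger_force: 30.0
```

```bash
cat >> h.py <<'E'
def edges(n,q,ap,V,z,sgn=1):
    "expected rim corners of gripped tray (fit with roll) : fit of x,y,yaw,z,roll in one view"
    P,T=pts(model(n))
    P=P-[0,sgn*(TR[n][1]/2-.004),0]
    from scipy.spatial.transform import Rotation as Ro
    def sc(p,G):
        M=Ro.from_euler('z',p[2]).as_matrix()@Ro.from_euler('x',p[3]).as_matrix()
        W=P@M.T+[p[0],p[1],z];u=proj(V[1],W);d=proj(V[1],W+T@M.T*.001)-u;d/=np.linalg.norm(d,axis=1)[:,None]
        m=u.astype(np.float32)[None];k=(u[:,1]<225)
        a=cv2.remap(G[0],m[...,0],m[...,1],1)[0];b=cv2.remap(G[1],m[...,0],m[...,1],1)[0]
        return -np.minimum(np.abs(-a*d[:,1:]+b*d[:,:1]).max(1),25)[k].mean()
    p=np.array([*ap,q,0.02])
    for s in(2.,1.):
        G=grads(V[0],s);S=np.vstack([p]+[p+np.eye(4)[i]*[.003,.003,.02,.03][i] for i in range(4)])
        r=minimize(sc,p,args=(G,),method='Nelder-Mead',options=dict(initial_simplex=S,xatol=1e-5,fatol=1e-4));p=r.x
    return p.round(4),round(-r.fun,1)
E
python3 - <<'E'
from h import *
V=snap('wrist','w17');T=snap('top','top17')
q=np.array([.613,.2877,2.961])
w=wall('b',q,1);print(w);go(*w,.07,q[2])
z=st()['tool_pos'][2]-.040
print('held wall mid x y yaw roll',edges('b',2.961,st()['tool_pos'][:2],V,z))
for n,u in(('c',(.612,-.2935,1.8)),('d',(.435,-.0055,1.436))):print(n,fit([T],model(n),*u,rng=.06))
E
```

```text
(np.float64(0.603839756357203), np.float64(0.23752939170784754))
t23.5 pos [0.6035 0.2375 0.1192] rot [-3.141e+00 -1.000e-03  2.961e+00] w 0.008 F [-0.2 -0.4 -1.3] q6 -1.1
 turn z 0.001 shift before turn (np.float64(-0.004), np.float64(0.001)) after turn (np.float64(-0.004), np.float64(0.001)) z 0.492
held wall mid x y yaw roll (array([0.601 , 0.2404, 2.9558, 0.0441]), np.float64(12.2))
c (array([ 0.6115, -0.2924,  1.7991]), np.float64(18.56))
d (array([ 0.4348, -0.0041,  1.4304]), np.float64(15.33))
```

Emit:
{"method": "move_arm", "body": {"motion": [0, 0, 0, 0, 0, 0.1, 0, 0, 0, 0, 0, 0, 0.1, 0, 0, 0, 0, 0, 0, 0.08, 0, 0, 0, 0, 0, 0, 0, 0]}}

```text
time: 23.85
tool_pos: [0.6019, 0.237, 0.0884]
ee_rot: [-3.139, -0.004, 2.962]
wrist_force: [0.5, 0.9, -1.8]
width: 0.0082
finger_force: 30.0
```

Run:
```python
from h import *
V=snap('wrist','w18')
q=np.array([.613,.2877,2.961]);w=wall('b',q,1);print(w);go(*w,.07,q[2])
o=st();z=o['tool_pos'][2]-.040
print(edges('b',2.961,o['tool_pos'][:2],V,z),fit([V],model('a'),.613,.2877,2.961,z=.008))
print(o['wrist_torque'])
```

```text
(np.float64(0.603839756357203), np.float64(0.23752939170784754))
t23.9 pos [0.6024 0.2372 0.0894] rot [-3.140e+00 -3.000e-03  2.962e+00] w 0.008 F [-0.3  0.4 -1.6] q6 -1.1
 turn z 0.001 shift before turn (np.float64(-0.014), np.float64(0.006)) after turn (np.float64(-0.014), np.float64(0.006)) z 0.194
(array([0.6011, 0.2351, 2.9591, 0.0384]), np.float64(17.6)) (array([0.6164, 0.2974, 2.9603]), np.float64(17.43))
[-0.03210177 -0.15795283 -0.01312075]
```

View pics/w18.png

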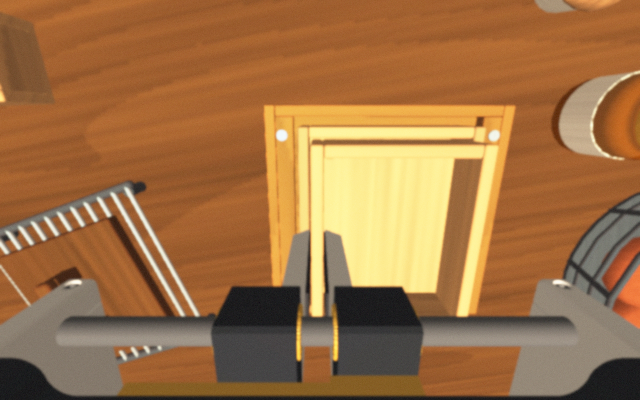

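Wrist view: tray_b is inside tray_a's rim, its far edge at row 150 just inside a's far wall at row 133. Lower on.

Emit:
{"method": "move_arm", "body": {"motion": [0, 0, 0, -0.015, 0.003, 0, 0, 0, 0, 0, 0, 0, 0.06, 0, 0, 0, 0, 0, 0, 0.06, 0, 0, 0, 0, 0, 0, 0.06, 0, 0, 0, 0, 0, 0, 0.03, 0, 0, 0, 0, 0, 0, 0, 0]}}

```text
time: 24.4
tool_pos: [0.6042, 0.2372, 0.0688]
ee_rot: [-3.14, -0.002, 2.961]
wrist_force: [-0.7, 0.7, -2.1]
width: 0.0074
finger_force: 30.0
```

Run:
```python
from h import *
V=snap('wrist','w19')
q=np.array([.613,.2877,2.961]);w=wall('b',q,1);go(*w,.0663,q[2])
o=st();z=o['tool_pos'][2]-.040
print(edges('b',2.961,o['tool_pos'][:2],V,z),fit([V],model('b'),.613,.2877,2.961,z=.028))
print(o['wrist_torque'])
```

```text
t24.4 pos [0.6045 0.2374 0.0695] rot [-3.141e+00 -1.000e-03  2.961e+00] w 0.007 F [-0.8 -0.2 -2. ] q6 -1.1
 turn z 0.001 shift before turn (np.float64(0.007), np.float64(0.0)) after turn (np.float64(0.007), np.float64(0.0)) z 0.032
(array([0.6034, 0.2356, 2.9642, 0.0108]), np.float64(16.4)) (array([0.6011, 0.2885, 2.9649]), np.float64(16.79))
[ 0.00087075 -0.14727944  0.00474985]
```

Emit:
{"method": "move_arm", "body": {"motion": [0, 0, 0, 0, 0, 0.025, 0, 0, 0, 0, 0, 0, 0, 0, 0, 0, 0, 0, 0, 0, 0.3, 0, 0, 0, 0, 0, 0, 0.3, 0, 0, 0, 0, 0, 0, 0.3, 0, 0, 0, 0, 0, -0.1, 0.3, 0, 0, 0, 0, 0, -0.3, 0.3, 0, 0, 0, 0, 0, -0.4, 0.3, 0, 0, 0, -0.28, 0, -0.25, 0.5, 0, 0, 0, -0.28, 0, -0.25, 0.5, 0, 0, 0, -0.28, 0.05, 0, 0.5, 0, 0, 0, 0, 0, 0, 0.5]}}

```text
time: 25.45
tool_pos: [0.6934, 0.2264, 0.1995]
ee_rot: [3.14, 0.006, 2.959]
wrist_force: [-1.3, -0.0, -1.7]
width: 0.0465
finger_force: 0.0
```

Run:
```python
from h import *
V=snap('wrist','w20')
q=np.array([.613,.2877,2.961])
print(fit([V],model('b'),*q,z=.026),fit([V],model('b'),*q,z=.026,fz=True),fit([V],model('a'),*q,z=.008))
c=np.array([.6115,-.2924,1.7991])
go(c[0]-.08*np.cos(c[2]),c[1]-.08*np.sin(c[2]),.2,c[2])
```

```text
(array([0.605 , 0.2798, 2.9625]), np.float64(19.05)) (array([0.6052, 0.2797, 2.9623, 0.0245]), np.float64(19.17)) (array([0.6198, 0.2786, 2.9591]), np.float64(14.32))
t25.5 pos [0.6907 0.2267 0.1979] rot [3.141e+00 1.000e-03 2.960e+00] w 0.047 F [ 0.2  0.1 -0.7] q6 -1.15
 turn z 1.478 shift before turn (np.float64(-0.478), np.float64(-5.983)) after turn (np.float64(-5.677), np.float64(-1.947)) z -0.021
```

Run:
```python
import cv2
im=cv2.imread('pics/w20.png')[0:230,200:500];cv2.imwrite('pics/w20c.png',cv2.resize(im,None,fx=2.4,fy=2.4,interpolation=cv2.INTER_CUBIC))
```

```text
(no output)
```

View pics/w20c.png

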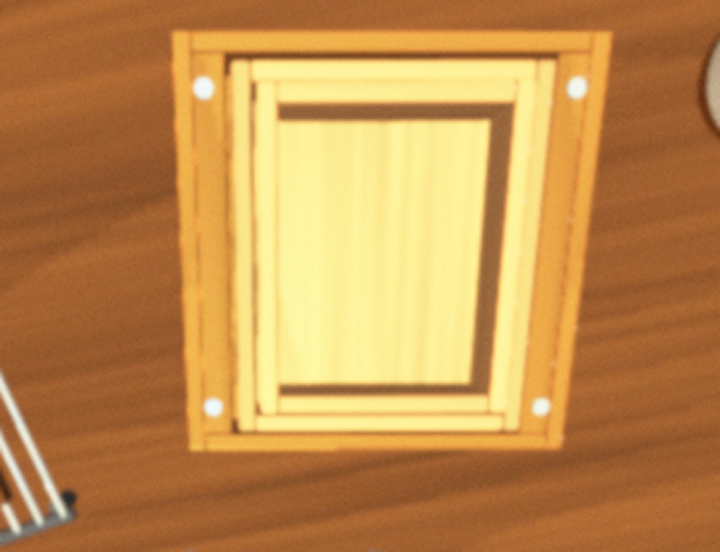

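The crop shows b nested square and level in a. The fit had snapped onto neighbouring rims, so I'll refit in a narrow window and move on to tray_c.

Run:
```python
from h import *
V=load('w20')
q=np.array([.613,.2877,2.961])
for n,z in(('a',.008),('b',.026)):print(n,fit([V],model(n),*q,z=z,rng=.003,ry=.0),fit([V],model(n)[4:],*q,z=z,rng=.003,ry=0))
# floor of b: inner floor rectangle
print(fit([V],rect(.116,.094,.018),*q,z=.026,rng=.003,ry=0), fit([V],model('crate')[4:],.613,.2891,2.96,rng=.003,ry=0))
```

```text
a (array([0.6134, 0.2872, 2.9595]), np.float64(14.76)) (array([0.622 , 0.2939, 2.9633]), np.float64(16.55))
b (array([0.612 , 0.2866, 2.9592]), np.float64(14.44)) (array([0.6129, 0.2858, 2.959 ]), np.float64(20.41))
(array([0.6135, 0.2883, 2.9679]), np.float64(19.69)) (array([0.6124, 0.2925, 2.9593]), np.float64(15.55))
```

Emit:
{"method": "move_arm", "body": {"motion": [0, 0, 0, -0.03, -0.374, 0, 0.9, 0, 0, 0, -0.03, -0.374, 0, 0.9, 0, 0, 0, -0.03, -0.374, 0, 0.9, 0, 0, 0, -0.03, -0.374, 0, 0.9, 0, 0, 0, -0.03, -0.374, 0, 0.9, 0, 0, 0, -0.03, -0.374, 0, 0.9, 0, 0, 0, -0.03, -0.374, 0, 0.9, 0, 0, 0, -0.03, -0.374, 0, 0.9, 0, 0, 0, -0.03, -0.374, 0, 0.9, 0, 0, 0, -0.03, -0.374, 0, 0.9, 0, 0, 0, -0.03, -0.374, 0, 0.9, 0, 0, 0, -0.03, -0.374, 0, 0.9]}}

```text
time: 26.5
tool_pos: [0.6423, -0.2213, 0.1987]
ee_rot: [3.141, -0.0, 2.962]
wrist_force: [-0.0, 0.1, -0.4]
width: 0.0846
finger_force: 0.0
```

Emit:
{"method": "move_arm", "body": {"motion": [0, 0, 0, -0.03, -0.374, 0, 0.9, 0, 0, 0, -0.03, -0.374, 0, 0.9, 0, 0, 0, -0.03, -0.374, 0, 0.9, 0, 0, 0, -0.03, -0.374, 0, 0.9, 0, 0, 0.148, 0, 0, 0, 1, 0, 0, 0.148, 0, 0, 0, 1, 0, 0, 0.148, 0, 0, 0, 1, 0, 0, 0.148, 0, 0, 0, 1, 0, 0, 0.148, 0, 0, 0, 1, 0, 0, 0.148, 0, 0, 0, 1, 0, 0, 0.148, 0, 0, 0, 1, 0, 0, 0.148, 0, 0, 0, 1]}}

```text
time: 27.5
tool_pos: [0.628, -0.3687, 0.1985]
ee_rot: [-3.141, -0.001, 2.026]
wrist_force: [-0.3, 1.2, 0.0]
width: 0.0943
finger_force: 0.0
```

Emit:
{"method": "move_arm", "body": {"motion": [0, 0, 0.148, 0, 0, 0, 1, 0, 0, 0.148, 0, 0, 0, 1, 0, 0, 0, 0, 0, 0, 1, 0, 0, 0, 0, 0, 0, 1]}}

```text
time: 27.83
tool_pos: [0.6283, -0.3691, 0.1985]
ee_rot: [-3.142, -0.0, 1.803]
wrist_force: [-0.3, -0.4, -0.5]
width: 0.0939
finger_force: 0.0
```

Run:
```python
from h import *
V=snap('wrist','w21');T=snap('top','top21')
q,s=fit([V],model('c'),.6115,-.2924,1.799);print(q,s,fit([V,T],model('c'),*q,fz=True))
go(q[0],q[1],.041,q[2]);go(*wall('c',q,1),.041,q[2])
```

```text
[ 0.6111 -0.2931  1.7931] 25.0 (array([ 6.1140e-01, -2.9200e-01,  1.7959e+00, -3.0000e-04]), np.float64(19.98))
t27.9 pos [ 0.6284 -0.3694  0.1983] rot [-3.142 -0.     1.802] w 0.094 F [-0.2 -0.   0. ] q6 -0.84
 turn z 0.011 shift before turn (np.float64(0.782), np.float64(0.006)) after turn (np.float64(0.782), np.float64(-0.001)) z 1.573
t27.9 pos [ 0.6284 -0.3694  0.1983] rot [-3.142 -0.     1.802] w 0.094 F [-0.2 -0.   0. ] q6 -0.84
 turn z 0.011 shift before turn (np.float64(0.786), np.float64(-0.384)) after turn (np.float64(0.782), np.float64(-0.391)) z 1.573
```

Emit:
{"method": "move_arm", "body": {"motion": [0, 0, 0.011, 0, 0, 0, 0.4, 0, 0, 0, 0.261, -0.13, 0, 0.4, 0, 0, 0, 0.261, -0.13, 0, 0.4, 0, 0, 0, 0.261, -0.13, 0, 0.4, 0, 0, 0, 0, 0, 0.3, 0.4, 0, 0, 0, 0, 0, 0.3, 0.4, 0, 0, 0, 0, 0, 0.3, 0.4, 0, 0, 0, 0, 0, 0.3, 0.4, 0, 0, 0, 0, 0, 0, 0.4, 0, 0, 0, 0, 0, 0, 0.4]}}

```text
time: 28.77
tool_pos: [0.5722, -0.3011, 0.076]
ee_rot: [-3.138, -0.003, 1.791]
wrist_force: [-1.0, 0.8, 0.9]
width: 0.0379
finger_force: 0.0
```

Run:
```python
from h import *
q=np.array([.6111,-.2931,1.7931])
go(*wall('c',q,1),.040,q[2]);V=snap('wrist','w22');go(*wall('c',q,1),.040,q[2]);print(fit([V],model('c'),*q,rng=.01))
```

```text
t28.8 pos [ 0.5722 -0.3011  0.076 ] rot [-3.138e+00 -3.000e-03  1.791e+00] w 0.038 F [-1.   0.8  0.9] q6 -0.79
 turn z -0.003 shift before turn (np.float64(-0.008), np.float64(0.007)) after turn (np.float64(-0.008), np.float64(0.007)) z 0.36
t28.8 pos [ 0.5737 -0.3022  0.0788] rot [3.141 0.    1.791] w 0.038 F [ 0.3 -0.1  0.6] q6 -0.79
 turn z -0.003 shift before turn (np.float64(0.006), np.float64(-0.006)) after turn (np.float64(0.006), np.float64(-0.006)) z 0.388
(array([ 0.6103, -0.2925,  1.801 ]), np.float64(18.72))
```

Emit:
{"method": "move_arm", "body": {"motion": [0, 0, 0, 0, 0, 0.2, 0.4, 0, 0, 0, 0, 0, 0.18, 0.4, 0, 0, 0, 0, 0, 0, 0.4, 0, 0, 0, 0, 0, 0, 0, 0, 0, 0, 0, 0, 0, 0, 0, 0, 0, 0, 0, 0, 0, 0, 0, 0, 0, 0, 0, 0, 0, 0, 0, 0, 0, 0, 0, 0, 0, 0, 0, 0, 0, 0]}}

```text
time: 29.57
tool_pos: [0.574, -0.3025, 0.0415]
ee_rot: [3.14, 0.002, 1.79]
wrist_force: [-0.7, 0.8, 2.6]
width: 0.0075
finger_force: 30.0
```

Emit:
{"method": "move_arm", "body": {"motion": [0, 0, 0, 0, 0, -0.1, 0, 0, 0, 0, 0, 0, -0.1, 0, 0, 0, 0, 0, 0, -0.3, 0, 0, 0, 0, 0, 0, -0.3, 0, 0, 0, 0, 0, 0, -0.3, 0, 0, 0, 0, 0, 0, -0.3, 0, 0, 0, 0, 0, 0, 0, 0, 0, 0, 0, 0, 0, 0, 0]}}

```text
time: 30.23
tool_pos: [0.5748, -0.3027, 0.1837]
ee_rot: [3.137, 0.005, 1.791]
wrist_force: [0.2, 0.2, -1.2]
width: 0.0076
finger_force: 30.0
```

Run:
```python
from h import *
V=snap('wrist','w23')
q=np.array([.6125,.287,2.961])
o=st();print(edges('c',o['ee_rot'][2],o['tool_pos'][:2],V,o['tool_pos'][2]-.04))
go(*wall('c',q,1),.065,q[2]);print(o['finger_force'])
```

```text
(array([ 0.5757, -0.3017,  1.7909,  0.0126]), np.float64(19.2))
t30.3 pos [ 0.5737 -0.302   0.1807] rot [3.141e+00 1.000e-03 1.791e+00] w 0.008 F [ 0.5 -0.2 -2. ] q6 -0.79
 turn z -1.49 shift before turn (np.float64(5.305), np.float64(1.511)) after turn (np.float64(0.676), np.float64(5.474)) z 1.157
30.001352727413177
```

Emit:
{"method": "move_arm", "body": {"motion": [0, 0, 0, 0.379, 0.108, 0, 0, 0, 0, 0, 0.379, 0.108, 0, 0, 0, 0, 0, 0.379, 0.108, 0, 0, 0, 0, 0, 0.379, 0.108, 0, 0, 0, 0, 0, 0.379, 0.108, 0, 0, 0, 0, 0, 0.379, 0.108, 0, 0, 0, 0, 0, 0.379, 0.108, 0, 0, 0, 0, 0, 0.379, 0.108, 0, 0, 0, 0, 0, 0.379, 0.108, 0, 0, 0, 0, 0, 0.379, 0.108, 0, 0, 0, 0, 0, 0.379, 0.108, 0, 0, 0, 0, 0, 0.379, 0.108, 0, 0]}}

```text
time: 31.28
tool_pos: [0.5992, 0.1719, 0.1767]
ee_rot: [-3.136, -0.0, 1.791]
wrist_force: [0.6, -0.1, -1.4]
width: 0.0076
finger_force: 30.0
```

Emit:
{"method": "move_arm", "body": {"motion": [0, 0, 0, 0.379, 0.108, 0, 0, 0, 0, 0, 0.379, 0.108, 0, 0, 0, 0, -0.149, 0, 0, 0, 0, 0, 0, -0.149, 0, 0, 0, 0, 0, 0, -0.149, 0, 0, 0, 0, 0, 0, -0.149, 0, 0, 0, 0, 0, 0, -0.149, 0, 0, 0, 0, 0, 0, -0.149, 0, 0, 0, 0, 0, 0, -0.149, 0, 0, 0, 0, 0, 0, -0.149, 0, 0, 0, 0, 0, 0, -0.149, 0, 0, 0, 0, 0, 0, -0.149, 0, 0, 0, 0]}}

```text
time: 32.28
tool_pos: [0.604, 0.2484, 0.1764]
ee_rot: [-3.139, -0.005, 2.967]
wrist_force: [0.4, 0.5, 0.0]
width: 0.0079
finger_force: 30.0
```

Emit:
{"method": "move_arm", "body": {"motion": [0, 0, 0, 0, 0, 0.2, 0, 0, 0, 0, 0, 0, 0.2, 0, 0, 0, 0, 0, 0, 0.1, 0, 0, 0, 0, 0, 0, 0, 0, 0, 0, 0, 0, 0, 0, 0]}}

```text
time: 32.7
tool_pos: [0.6043, 0.2484, 0.1276]
ee_rot: [-3.139, -0.004, 2.961]
wrist_force: [-0.3, -0.3, -0.7]
width: 0.0077
finger_force: 30.0
```

Run:
```python
from h import *
V=snap('wrist','w24')
q=np.array([.6125,.287,2.961])
o=st();z=o['tool_pos'][2]-.0405
w=wall('c',q,1);print(np.round(w,4),edges('c',o['ee_rot'][2],o['tool_pos'][:2],V,z))
go(*w,.085,q[2]);print(o['finger_force'])
```

```text
[0.6055 0.2486] (array([ 0.6044,  0.2538,  2.9878, -0.078 ]), np.float64(14.5))
t32.8 pos [0.6052 0.2487 0.1294] rot [-3.141e+00 -1.000e-03  2.961e+00] w 0.008 F [-0.2 -0.3 -0.2] q6 -1.09
 turn z -0.0 shift before turn (np.float64(-0.003), np.float64(-0.001)) after turn (np.float64(-0.003), np.float64(-0.001)) z 0.444
30.001048743724823
```

Emit:
{"method": "move_arm", "body": {"motion": [0, 0, 0, 0, 0, 0.1, 0, 0, 0, 0, 0, 0, 0.1, 0, 0, 0, 0, 0, 0, 0.08, 0, 0, 0, 0, 0, 0, 0.06, 0, 0, 0, 0, 0, 0, 0.06, 0, 0, 0, 0, 0, 0, 0, 0]}}

```text
time: 33.25
tool_pos: [0.6044, 0.2485, 0.0877]
ee_rot: [-3.14, -0.003, 2.961]
wrist_force: [-0.3, 0.3, -1.2]
width: 0.0076
finger_force: 30.0
```

Run:
```python
from h import *
V=snap('wrist','w25')
q=np.array([.6125,.287,2.961])
o=st();z=o['tool_pos'][2]-.0405
w=wall('c',q,1);print(np.round(w,4),edges('c',o['ee_rot'][2],o['tool_pos'][:2],V,z))
go(*w,.085,q[2]);print(o['wrist_torque'])
```

```text
[0.6055 0.2486] (array([0.6028, 0.2454, 2.9568, 0.0365]), np.float64(14.9))
t33.3 pos [0.6048 0.2486 0.0887] rot [-3.140e+00 -2.000e-03  2.961e+00] w 0.008 F [-0.2 -0.6 -0.5] q6 -1.09
 turn z -0.0 shift before turn (np.float64(-0.007), np.float64(0.001)) after turn (np.float64(-0.007), np.float64(0.001)) z 0.037
[ 0.03764192 -0.1326292   0.00890817]
```

Entered without contact force. Seat it, release and back off to view.

Emit:
{"method": "move_arm", "body": {"motion": [0, 0, 0, -0.005, 0, 0.03, 0, 0, 0, 0, 0, 0, 0, 0, 0, 0, 0, 0, 0, 0, 0.3, 0, 0, 0, 0, 0, 0, 0.3, 0, 0, 0, 0, 0, 0, 0.3, 0, 0, 0, 0, 0, -0.1, 0.3, 0, 0, 0, 0, 0, -0.3, 0.3, 0, 0, 0, 0, 0, -0.3, 0.3, 0, 0, 0, -0.28, 0, -0.2, 0.5, 0, 0, 0, -0.28, 0, -0.2, 0.5, 0, 0, 0, -0.28, 0.05, 0, 0.5, 0, 0, 0, 0, 0, 0, 0.5]}}

```text
time: 34.3
tool_pos: [0.694, 0.2374, 0.1974]
ee_rot: [3.141, 0.004, 2.958]
wrist_force: [-1.0, -0.1, -1.3]
width: 0.047
finger_force: 0.0
```

Run:
```python
from h import *
V=snap('wrist','w26');T=snap('top','top26')
q=np.array([.6125,.287,2.961])
for n,z in(('a',.008),('b',.026),('c',.044)):print(n,fit([V],model(n)[4:],*q,z=z,rng=.003,ry=.0),fit([V],model(n)[:4],*q,z=z,rng=.003,ry=0),fit([V],model(n),*q,z=z,rng=.003,ry=0,fz=True))
print(fit([V],rect(.092,.07,.018),*q,z=.044,rng=.003,ry=0))
d,s=fit([T],model('d'),.4348,-.0041,1.43,rng=.06);print(d,s)
go(d[0]-.08*np.cos(d[2]),d[1]-.08*np.sin(d[2]),.2,d[2])
im=cv2.imread('pics/w26.png')[0:230,200:500];cv2.imwrite('pics/w26c.png',cv2.resize(im,None,fx=2.4,fy=2.4,interpolation=cv2.INTER_CUBIC))
```

```text
a (array([0.6151, 0.29  , 2.962 ]), np.float64(11.17)) (array([0.6132, 0.2875, 2.9607]), np.float64(22.9)) (array([0.614 , 0.2873, 2.9602, 0.0057]), np.float64(17.1))
b (array([0.611 , 0.2896, 2.9624]), np.float64(11.28)) (array([0.6205, 0.2864, 2.9557]), np.float64(13.45)) (array([0.6071, 0.2956, 2.9616, 0.022 ]), np.float64(13.93))
c (array([0.6119, 0.2852, 2.956 ]), np.float64(20.64)) (array([0.6143, 0.2867, 2.9592]), np.float64(11.52)) (array([0.6116, 0.2872, 2.9594, 0.0439]), np.float64(15.33))
(array([0.6122, 0.288 , 2.9588]), np.float64(19.75))
[ 0.4348 -0.0041  1.4251] 15.32
t34.4 pos [0.6898 0.2382 0.1962] rot [-3.141e+00 -1.000e-03  2.960e+00] w 0.047 F [-0.4 -0.1 -0.9] q6 -1.13
 turn z 1.954 shift before turn (np.float64(2.042), np.float64(-3.644)) after turn (np.float64(-3.568), np.float64(-2.172)) z -0.038
```

View pics/w26c.png

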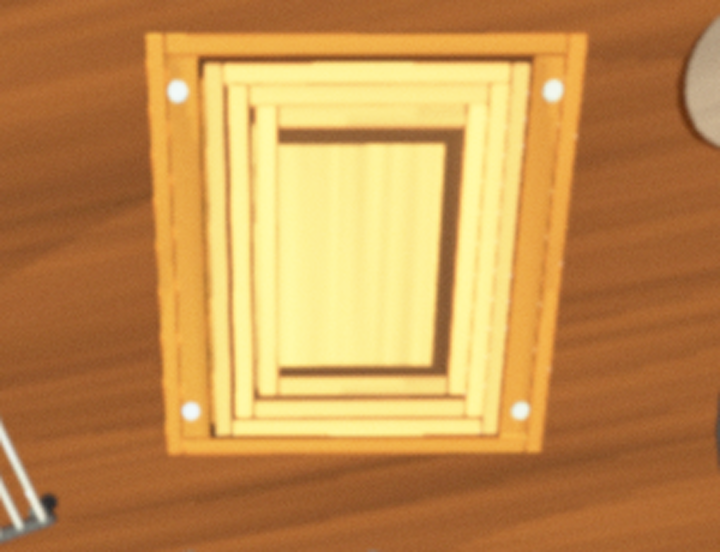

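The crop shows a, b and c nested square and level. Next is tray_d.

Emit:
{"method": "move_arm", "body": {"motion": [0, 0, 0, 0.186, -0.331, 0, 0.5, 0, 0, 0, 0.186, -0.331, 0, 0.5, 0, 0, 0, 0.186, -0.331, 0, 0.5, 0, 0, 0, 0.186, -0.331, 0, 0.5, 0, 0, 0, 0.186, -0.331, 0, 0.5, 0, 0, 0, 0.186, -0.331, 0, 0.5, 0, 0, 0, 0.186, -0.331, 0, 0.5, 0, 0, 0, 0.186, -0.331, 0, 0.5, 0, 0, 0, 0.186, -0.331, 0, 0.5, 0, 0, 0, 0.186, -0.331, 0, 0.5, 0, 0, 0, 0.186, -0.331, 0, 0.5, 0, 0, 0, 0, 0, 0, 0.5]}}

```text
time: 35.4
tool_pos: [0.4183, -0.0858, 0.1974]
ee_rot: [-3.139, -0.0, 2.955]
wrist_force: [0.3, 0.8, 0.2]
width: 0.0472
finger_force: 0.0
```

Emit:
{"method": "move_arm", "body": {"motion": [0, 0, 0.15, 0, 0, 0, 0.5, 0, 0, 0.15, 0, 0, 0, 0.5, 0, 0, 0.15, 0, 0, 0, 0.5, 0, 0, 0.15, 0, 0, 0, 0.5, 0, 0, 0.15, 0, 0, 0, 0.5, 0, 0, 0.15, 0, 0, 0, 0.5, 0, 0, 0.15, 0, 0, 0, 0.5, 0, 0, 0.15, 0, 0, 0, 0.5, 0, 0, 0.15, 0, 0, 0, 0.5, 0, 0, 0.15, 0, 0, 0, 0.5, 0, 0, 0.15, 0, 0, 0, 0.5, 0, 0, 0.15, 0, 0, 0, 0.5]}}

```text
time: 36.4
tool_pos: [0.4219, -0.0814, 0.197]
ee_rot: [3.141, -0.0, 1.542]
wrist_force: [-0.2, 0.2, -0.4]
width: 0.0469
finger_force: 0.0
```

Emit:
{"method": "move_arm", "body": {"motion": [0, 0, 0.15, 0, 0, 0, 0.5, 0, 0, 0, 0, 0, 0, 0.5, 0, 0, 0, 0, 0, 0, 0.5]}}

```text
time: 36.65
tool_pos: [0.4222, -0.0819, 0.1971]
ee_rot: [3.141, -0.0, 1.433]
wrist_force: [-0.3, 0.8, 0.7]
width: 0.047
finger_force: 0.0
```

Run:
```python
from h import *
V=snap('wrist','w27');T=load('top26')
q,s=fit([V],model('d'),.4348,-.0041,1.427);print(q,s,fit([V,T],model('d'),*q,fz=True))
go(q[0],q[1],.041,q[2]);go(*wall('d',q,1),.041,q[2])
```

```text
[ 0.4338 -0.0044  1.4291] 23.35 (array([ 0.4338, -0.0044,  1.4226,  0.0072]), np.float64(19.74))
t36.7 pos [ 0.4223 -0.0821  0.197 ] rot [ 3.141 -0.     1.433] w 0.047 F [-0.8 -0.2 -0.1] q6 -0.19
 turn z 0.005 shift before turn (np.float64(0.785), np.float64(0.007)) after turn (np.float64(0.785), np.float64(0.004)) z 1.56
t36.7 pos [ 0.4223 -0.0821  0.197 ] rot [ 3.141 -0.     1.433] w 0.047 F [-0.8 -0.2 -0.1] q6 -0.19
 turn z 0.005 shift before turn (np.float64(0.786), np.float64(-0.263)) after turn (np.float64(0.785), np.float64(-0.266)) z 1.56
```

Emit:
{"method": "move_arm", "body": {"motion": [0, 0, 0.005, 0, 0, 0, 0.9, 0, 0, 0, 0.262, 0.002, 0, 0.9, 0, 0, 0, 0.262, 0.002, 0, 0.9, 0, 0, 0, 0.262, 0.002, 0, 0.9, 0, 0, 0, 0, 0, 0.3, 0.9, 0, 0, 0, 0, 0, 0.3, 0.9, 0, 0, 0, 0, 0, 0.3, 0.9, 0, 0, 0, 0, 0, 0.3, 0.9, 0, 0, 0, 0, 0, 0, 0.9, 0, 0, 0, 0, 0, 0, 0.9]}}

```text
time: 37.53
tool_pos: [0.4333, -0.0048, 0.0758]
ee_rot: [-3.137, 0.0, 1.426]
wrist_force: [0.9, -0.1, 0.2]
width: 0.0847
finger_force: 0.0
```

Run:
```python
from h import *
q=np.array([.4338,-.0044,1.4291])
V=snap('wrist','w28');go(q[0],q[1],.040,q[2]);print(fit([V],model('d'),*q,rng=.01,ry=.1))
```

```text
t37.6 pos [ 0.4351 -0.0051  0.0778] rot [3.141 0.    1.426] w 0.085 F [-0.  -0.2  1.1] q6 0.0
 turn z -0.004 shift before turn (np.float64(0.006), np.float64(-0.014)) after turn (np.float64(0.006), np.float64(-0.014)) z 0.378
(array([ 0.4339, -0.0037,  1.4253]), np.float64(23.48))
```

Emit:
{"method": "move_arm", "body": {"motion": [0, 0, 0, 0.01, -0.01, 0.2, 0.9, 0, 0, 0, 0, 0, 0.17, 0.9, 0, 0, 0, 0, 0, 0, 0.9, 0, 0, 0, 0, 0, 0, 0, 0, 0, 0, 0, 0, 0, 0, 0, 0, 0, 0, 0, 0, 0, 0, 0, 0, 0, 0, 0, 0, 0, 0, 0, 0, 0, 0, 0, 0, 0, 0, 0, 0, 0, 0]}}

```text
time: 38.33
tool_pos: [0.4348, -0.0042, 0.0417]
ee_rot: [3.139, 0.0, 1.425]
wrist_force: [-1.4, 1.1, 6.8]
width: 0.0617
finger_force: 30.0
```

Emit:
{"method": "move_arm", "body": {"motion": [0, 0, 0, 0, 0, -0.1, 0, 0, 0, 0, 0, 0, -0.1, 0, 0, 0, 0, 0, 0, -0.3, 0, 0, 0, 0, 0, 0, -0.3, 0, 0, 0, 0, 0, 0, -0.3, 0, 0, 0, 0, 0, 0, -0.3, 0, 0, 0, 0, 0, 0, 0, 0, 0, 0, 0, 0, 0, 0, 0]}}

```text
time: 39.0
tool_pos: [0.4352, -0.0042, 0.1825]
ee_rot: [3.136, 0.0, 1.425]
wrist_force: [-0.5, 0.3, -2.0]
width: 0.0615
finger_force: 30.0
```

Run:
```python
from h import *
V=snap('wrist','w29')
q=np.array([.612,.2872,2.96]);o=st();p=o['tool_pos']
print('held',fit([V],model('d'),p[0],p[1],o['ee_rot'][2],z=p[2]-.041,rng=.012,ry=.1))
go(q[0],q[1],.103,q[2]);print(o['finger_force'])
```

```text
held (array([ 0.4364, -0.0046,  1.4252]), np.float64(23.4))
t39.0 pos [ 0.4339 -0.004   0.1803] rot [3.141 0.    1.425] w 0.062 F [ 0.8  0.3 -2.2] q6 0.01
 turn z -1.954 shift before turn (np.float64(3.14), np.float64(1.339)) after turn (np.float64(-1.225), np.float64(3.186)) z 0.773
29.998940527439117
```

Emit:
{"method": "move_arm", "body": {"motion": [0, 0, 0, 0.349, 0.149, 0, 0, 0, 0, 0, 0.349, 0.149, 0, 0, 0, 0, 0, 0.349, 0.149, 0, 0, 0, 0, 0, 0.349, 0.149, 0, 0, 0, 0, 0, 0.349, 0.149, 0, 0, 0, 0, 0, 0.349, 0.149, 0, 0, 0, 0, 0, 0.349, 0.149, 0, 0, 0, 0, 0, 0.349, 0.149, 0, 0, 0, 0, 0, 0.349, 0.149, 0, 0, 0, 0, -0.15, 0, 0, 0, 0, 0, 0, -0.15, 0, 0, 0, 0, 0, 0, -0.15, 0, 0, 0, 0]}}

```text
time: 40.05
tool_pos: [0.6109, 0.2878, 0.1752]
ee_rot: [-3.134, 0.001, 1.786]
wrist_force: [0.8, 0.1, -0.3]
width: 0.0614
finger_force: 30.0
```

Emit:
{"method": "move_arm", "body": {"motion": [0, 0, -0.15, 0, 0, 0, 0, 0, 0, -0.15, 0, 0, 0, 0, 0, 0, -0.15, 0, 0, 0, 0, 0, 0, -0.15, 0, 0, 0, 0, 0, 0, -0.15, 0, 0, 0, 0, 0, 0, -0.15, 0, 0, 0, 0, 0, 0, -0.15, 0, 0, 0, 0, 0, 0, -0.15, 0, 0, 0, 0, 0, 0, -0.15, 0, 0, 0, 0, 0, 0, -0.154, 0, 0, 0, 0, 0, 0, 0, 0, 0, 0, 0, 0, 0, 0, 0, 0, 0, 0]}}

```text
time: 41.05
tool_pos: [0.6112, 0.287, 0.1773]
ee_rot: [-3.139, -0.004, 2.957]
wrist_force: [0.1, 0.7, -1.5]
width: 0.0614
finger_force: 30.0
```

Run:
```python
from h import *
V=snap('wrist','w30')
q=np.array([.612,.2872,2.96]);o=st();p=o['tool_pos']
print('held',fit([V],model('d'),p[0],p[1],o['ee_rot'][2],z=p[2]-.041,rng=.012,ry=.1))
go(q[0],q[1],.103,q[2]);print(o['finger_force'])
```

```text
held (array([0.611 , 0.2866, 2.9565]), np.float64(20.68))
t41.1 pos [0.6113 0.2871 0.1779] rot [-3.140e+00 -3.000e-03  2.957e+00] w 0.062 F [ 0.1  0.4 -0.7] q6 -1.03
 turn z -0.004 shift before turn (np.float64(-0.006), np.float64(0.002)) after turn (np.float64(-0.006), np.float64(0.002)) z 0.749
29.999020993709564
```

Emit:
{"method": "move_arm", "body": {"motion": [0, 0, -0.004, -0.006, 0, 0, 0, 0, 0, 0, 0, 0, 0.2, 0, 0, 0, 0, 0, 0, 0.15, 0, 0, 0, 0, 0, 0, 0.1, 0, 0, 0, 0, 0, 0, 0.08, 0, 0, 0, 0, 0, 0, 0.08, 0, 0, 0, 0, 0, 0, 0.08, 0, 0, 0, 0, 0, 0, 0, 0]}}

```text
time: 41.77
tool_pos: [0.6119, 0.2869, 0.1089]
ee_rot: [-3.14, -0.002, 2.963]
wrist_force: [-0.2, 0.3, -1.2]
width: 0.0613
finger_force: 30.0
```

Run:
```python
from h import *
V=snap('wrist','w31')
q=np.array([.612,.2872,2.96]);o=st();p=o['tool_pos']
print('held',fit([V],model('d'),p[0],p[1],o['ee_rot'][2],z=p[2]-.041,rng=.006,ry=.05))
go(q[0],q[1],.1035,q[2]);print(o['finger_force'])
```

```text
held (array([0.6115, 0.2865, 2.9622]), np.float64(19.81))
t41.8 pos [0.6122 0.287  0.1099] rot [-3.141e+00 -2.000e-03  2.963e+00] w 0.062 F [ 0.1 -1.  -0.4] q6 -1.04
 turn z 0.004 shift before turn (np.float64(0.002), np.float64(0.001)) after turn (np.float64(0.002), np.float64(0.001)) z 0.064
29.998987913131714
```

Emit:
{"method": "move_arm", "body": {"motion": [0, 0, 0, 0, 0, 0.03, 0, 0, 0, 0, 0, 0, 0.025, 0, 0, 0, 0, 0, 0, 0, 0, 0, 0, 0, 0, 0, 0, 0.85, 0, 0, 0, 0, 0, 0, 0.85, 0, 0, 0, 0, 0, 0, 0.85, 0, 0, 0, 0, 0, -0.1, 0.85, 0, 0, 0, 0, 0, -0.3, 0.85, 0, 0, 0, -0.28, 0, -0.3, 0.85, 0, 0, 0, -0.28, 0, -0.2, 0.85, 0, 0, 0, -0.24, 0, 0, 0.85, 0, 0, 0, 0, 0, 0, 0.85]}}

```text
time: 42.82
tool_pos: [0.6957, 0.2713, 0.1975]
ee_rot: [3.14, 0.006, 2.96]
wrist_force: [-0.1, -0.1, -1.0]
width: 0.0802
finger_force: 0.0
```

Run:
```python
from h import *
V=snap('wrist','w32');T=snap('top','top32')
q=np.array([.612,.2872,2.96])
print(fit([V],model('d'),*q,z=.062,rng=.006,ry=.05),fit([V],model('d'),*q,z=.062,rng=.006,ry=.05,fz=True))
im=V[0]
print('tinA',fit([T],model('tin'),.4145,.368,-.11,rng=.03),'tinB',fit([T],model('tin'),.421,-.379,-.45,rng=.03))
w=load('w8');print(fit([w],model('tin'),.4145,.368,-.11,rng=.02,ry=.7))
w=load('w14');print(fit([w],model('tin'),.421,-.379,-.45,rng=.02,ry=.7))
go(.4145,.368,.2)
```

```text
(array([0.616 , 0.2936, 2.9623]), np.float64(16.46)) (array([0.6142, 0.2944, 2.9587, 0.0595]), np.float64(16.93))
tinA (array([ 0.4135,  0.3703, -0.2184]), np.float64(25.0)) tinB (array([ 0.4202, -0.3781, -0.3973]), np.float64(25.0))
(array([ 0.3945,  0.348 , -0.81  ]), np.float64(0.0))
(array([ 0.4196, -0.3789, -0.4411]), np.float64(25.0))
t42.9 pos [0.6917 0.2726 0.1951] rot [-3.141e+00 -1.000e-03  2.962e+00] w 0.08 F [ 0.7 -0.1  0.5] q6 -1.09
 turn z 0.0 shift before turn (np.float64(2.898), np.float64(0.444)) after turn (np.float64(2.898), np.float64(0.444)) z -0.049
```

Run:
```python
from h import *
V=load('w32');q=np.array([.612,.2872,2.96])
print(fit([V],rect(.068,.046,.018),*q,z=.062,rng=.004,ry=0),fit([V],model('d')[4:],*q,z=.062,rng=.003,ry=0),fit([V],model('d')[:4],*q,z=.062,rng=.003,ry=0))
w=load('w10');print('tinA',fit([w],model('tin'),.4135,.3703,-.2,rng=.015,ry=.4))
im=cv2.imread('pics/w32.png')[0:230,200:500];cv2.imwrite('pics/w32c.png',cv2.resize(im,None,fx=2.4,fy=2.4,interpolation=cv2.INTER_CUBIC))
```

```text
(array([0.6135, 0.2864, 2.9615]), np.float64(25.0)) (array([0.6107, 0.2867, 2.9656]), np.float64(19.35)) (array([0.6133, 0.288 , 2.9634]), np.float64(18.94))
tinA (array([ 0.4137,  0.3688, -0.2485]), np.float64(21.69))
```

View pics/w32c.png

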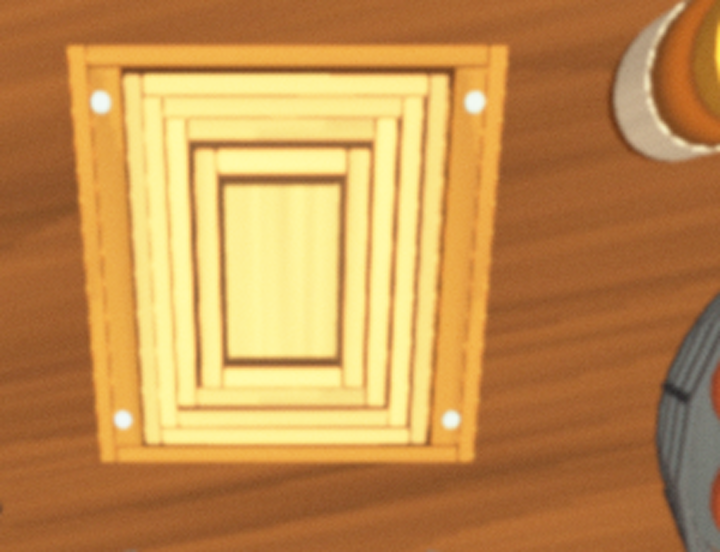

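The crop shows all four trays nested square and level, with tray_d's floor at (281,270). Now tin A, at about (0.414, 0.369).

Emit:
{"method": "move_arm", "body": {"motion": [0, 0, 0, 0.352, 0.077, 0, 0.5, 0, 0, 0, 0.352, 0.077, 0, 0.5, 0, 0, 0, 0.352, 0.077, 0, 0.5, 0, 0, 0, 0.352, 0.077, 0, 0.5, 0, 0, 0, 0.352, 0.077, 0, 0.5, 0, 0, 0, 0.352, 0.077, 0, 0.5, 0, 0, 0, 0, 0, 0, 0.5, 0, 0, 0, 0, 0, 0, 0.5]}}

```text
time: 43.58
tool_pos: [0.4889, 0.3569, 0.1961]
ee_rot: [3.142, 0.0, 2.967]
wrist_force: [0.5, 0.2, -0.1]
width: 0.0468
finger_force: 0.0
```

Run:
```python
from h import *
V=snap('wrist','w33')
q,s=fit([V],model('tin'),.4137,.3692,-.24,rng=.015,ry=.4);print(q,s)
g,_=fit([V],model('tin'),q[0],q[1],q[2],rng=.003,ry=.05,fz=True);print(g,_)
go(q[0],q[1],.039,q[2]+np.pi)
```

```text
[ 0.4137  0.3692 -0.21  ] 25.0
[ 0.4137  0.3692 -0.21    0.    ] 25.0
t43.6 pos [0.4904 0.3563 0.1959] rot [-3.141e+00  1.000e-03  2.965e+00] w 0.047 F [ 1.   0.3 -0.4] q6 -0.86
 turn z 0.043 shift before turn (np.float64(0.778), np.float64(-0.007)) after turn (np.float64(0.777), np.float64(-0.033)) z 1.569
```

Run:
```python
from h import *
im,c=load('w33');V=(im.astype(np.float32)/5,c);T0=load('top32');T=(T0[0].astype(np.float32)/5,T0[1])
q,s=fit([V],model('tin'),.4137,.3692,-.22,rng=.012,ry=.4);print(q,s,fit([V,T],model('tin'),*q,rng=.003,ry=.05,fz=True))
go(q[0],q[1],.039,q[2]+np.pi)
```

```text
[ 0.4135  0.3697 -0.2155] 8.04 (array([ 0.4131,  0.3695, -0.1928,  0.0133]), np.float64(8.27))
t43.6 pos [0.4904 0.3563 0.1959] rot [-3.141e+00  1.000e-03  2.965e+00] w 0.047 F [ 1.   0.3 -0.4] q6 -0.86
 turn z 0.05 shift before turn (np.float64(0.781), np.float64(-0.003)) after turn (np.float64(0.78), np.float64(-0.033)) z 1.569
```

Emit:
{"method": "move_arm", "body": {"motion": [0, 0, 0, 0.26, -0.001, 0, 0.5, 0, 0, 0, 0.26, -0.001, 0, 0.5, 0, 0, 0, 0.26, -0.001, 0, 0.5, 0, 0, 0.05, 0, 0, 0.3, 0.5, 0, 0, 0, 0, 0, 0.35, 0.5, 0, 0, 0, 0, 0, 0.35, 0.5, 0, 0, 0, 0, 0, 0.2, 0.5, 0, 0, 0, 0, 0, 0, 0.5, 0, 0, 0, 0, 0, 0, 0.5]}}

```text
time: 44.38
tool_pos: [0.415, 0.3684, 0.0742]
ee_rot: [-3.139, -0.002, 2.922]
wrist_force: [-0.3, 0.2, 1.4]
width: 0.047
finger_force: 0.0
```

Run:
```python
from h import *
V=snap('wrist','w34');go(.4135,.3697,.039,-.2155+np.pi)
print(fit([(V[0].astype(np.float32)/5,V[1])],model('tin'),.4135,.3697,-.2155,rng=.006,ry=.1))
```

```text
t44.4 pos [0.4162 0.3694 0.0763] rot [3.141e+00 1.000e-03 2.923e+00] w 0.047 F [0.7 0.6 0.9] q6 -0.73
 turn z -0.004 shift before turn (np.float64(0.027), np.float64(-0.003)) after turn (np.float64(0.027), np.float64(-0.003)) z 0.373
(array([ 0.4133,  0.3699, -0.2035]), np.float64(7.53))
```

Emit:
{"method": "move_arm", "body": {"motion": [0, 0, 0, 0.025, 0, 0.2, 0.5, 0, 0, 0, 0, 0, 0.17, 0.5, 0, 0, 0, 0, 0, 0, 0.5, 0, 0, 0, 0, 0, 0, 0, 0, 0, 0, 0, 0, 0, 0, 0, 0, 0, 0, 0, 0, 0, 0, 0, 0, 0, 0, 0, 0, 0, 0, 0, 0, 0, 0, 0]}}

```text
time: 45.1
tool_pos: [0.4138, 0.3708, 0.0405]
ee_rot: [3.139, 0.003, 2.924]
wrist_force: [1.2, -0.1, 4.4]
width: 0.0256
finger_force: 30.0
```

Emit:
{"method": "move_arm", "body": {"motion": [0, 0, 0, 0, 0, -0.1, 0, 0, 0, 0, 0, 0, -0.3, 0, 0, 0, 0, 0, 0, -0.35, 0, 0, 0, 0, 0, 0, -0.35, 0, 0, 0, 0, 0, 0, -0.35, 0, 0, 0, 0, 0, 0, 0, 0, 0, 0, 0, 0, 0, 0, 0]}}

```text
time: 45.68
tool_pos: [0.4137, 0.371, 0.1872]
ee_rot: [3.137, 0.004, 2.924]
wrist_force: [-0.7, 1.2, -1.2]
width: 0.0254
finger_force: 30.0
```

Run:
```python
from h import *
V=snap('wrist','w35')
o=st();p=o['tool_pos'];print('held',fit([(V[0].astype(np.float32)/5,V[1])],model('tin'),p[0],p[1],o['ee_rot'][2],z=p[2]-.0395,rng=.009,ry=.1),o['finger_force'])
q=np.array([.6125,.2868,2.962])
for s in(1,-1):
    x,y=q[0]+s*.017*np.cos(q[2]),q[1]+s*.017*np.sin(q[2]);print(s,round(x,4),round(y,4));go(x,y,.121,q[2])
```

```text
held (array([0.4146, 0.3704, 2.9284]), np.float64(8.09)) 29.95698720216751
1 0.5958 0.2898
t45.7 pos [0.4126 0.3702 0.1844] rot [3.141e+00 1.000e-03 2.924e+00] w 0.025 F [ 0.7  0.9 -1.4] q6 -0.72
 turn z -0.049 shift before turn (np.float64(-1.962), np.float64(-0.389)) after turn (np.float64(-1.946), np.float64(-0.464)) z 0.634
-1 0.6292 0.2838
t45.7 pos [0.4126 0.3702 0.1844] rot [3.141e+00 1.000e-03 2.924e+00] w 0.025 F [ 0.7  0.9 -1.4] q6 -0.72
 turn z -0.049 shift before turn (np.float64(-2.302), np.float64(-0.376)) after turn (np.float64(-2.286), np.float64(-0.464)) z 0.634
```

Emit:
{"method": "move_arm", "body": {"motion": [0, 0, 0, -0.33, -0.054, 0, 0, 0, 0, 0, -0.33, -0.054, 0, 0, 0, 0, 0, -0.33, -0.054, 0, 0, 0, 0, 0, -0.33, -0.054, 0, 0, 0, 0, 0, -0.33, -0.054, 0, 0, 0, 0, 0, -0.33, -0.054, 0, 0, 0, 0, 0, -0.33, -0.054, 0, 0, 0, 0, -0.049, 0, 0, 0, 0, 0, 0, 0, 0, 0, 0, 0, 0, 0, 0, 0, 0, 0, 0]}}

```text
time: 46.57
tool_pos: [0.6289, 0.2829, 0.1805]
ee_rot: [-3.139, -0.005, 2.961]
wrist_force: [-0.6, 0.3, -0.4]
width: 0.0256
finger_force: 30.0
```

Run:
```python
from h import *
V=snap('wrist','w36')
o=st();p=o['tool_pos'];print('held',fit([(V[0].astype(np.float32)/5,V[1])],model('tin'),p[0],p[1],o['ee_rot'][2],z=p[2]-.0395,rng=.009,ry=.1),o['finger_force'])
q=np.array([.6125,.2868,2.962])
print(fit([V],rect(.068,.046,.018),*q,z=.062,rng=.004,ry=0))
go(.6292,.2838,.1205,q[2])
```

```text
held (array([0.6273, 0.2827, 2.9621]), np.float64(9.63)) 29.95694249868393
(array([0.6106, 0.2868, 2.9584]), np.float64(18.99))
t46.6 pos [0.6286 0.2834 0.1815] rot [-3.140e+00 -3.000e-03  2.962e+00] w 0.025 F [-0.1 -0.2 -1. ] q6 -1.05
 turn z 0.0 shift before turn (np.float64(-0.005), np.float64(0.005)) after turn (np.float64(-0.005), np.float64(0.005)) z 0.61
```

Emit:
{"method": "move_arm", "body": {"motion": [0, 0, 0, -0.003, 0.005, 0.2, 0, 0, 0, 0, 0, 0, 0.15, 0, 0, 0, 0, 0, 0, 0.1, 0, 0, 0, 0, 0, 0, 0.06, 0, 0, 0, 0, 0, 0, 0.06, 0, 0, 0, 0, 0, 0, 0, 0]}}

```text
time: 47.12
tool_pos: [0.6293, 0.2839, 0.1253]
ee_rot: [-3.141, -0.002, 2.963]
wrist_force: [-0.5, 0.4, -1.9]
width: 0.0257
finger_force: 30.0
```

Run:
```python
from h import *
go(.6292,.2838,.1205,2.962);print(st()['finger_force'])
```

```text
t47.1 pos [0.6293 0.2839 0.1253] rot [-3.141e+00 -2.000e-03  2.963e+00] w 0.026 F [-0.5  0.4 -1.9] q6 -1.05
 turn z 0.001 shift before turn (np.float64(0.001), np.float64(-0.001)) after turn (np.float64(0.001), np.float64(-0.001)) z 0.048
29.957031905651093
```

Emit:
{"method": "move_arm", "body": {"motion": [0, 0, 0, 0, 0, 0.025, 0, 0, 0, 0, 0, 0, 0.018, 0, 0, 0, 0, 0, 0, 0, 0, 0, 0, 0, 0, 0, 0, 0.4, 0, 0, 0, 0, 0, 0, 0.4, 0, 0, 0, 0, 0, 0, 0.4, 0, 0, 0, 0, 0, -0.1, 0.4, 0, 0, 0, 0, 0, -0.3, 0.4, 0, 0, 0, -0.28, 0, -0.3, 0.5, 0, 0, 0, -0.28, 0, 0, 0.5, 0, 0, 0, -0.2, 0, 0, 0.5, 0, 0, 0, 0, 0, 0, 0.5]}}

```text
time: 48.12
tool_pos: [0.7082, 0.2684, 0.1922]
ee_rot: [-3.142, 0.003, 2.959]
wrist_force: [0.6, -0.4, -0.6]
width: 0.0469
finger_force: 0.0
```

Run:
```python
from h import *
V=snap('wrist','w37');T=snap('top','top37')
f=lambda V:(V[0].astype(np.float32)/5,V[1])
print('A',fit([f(V)],model('tin'),.6292,.2838,2.962,z=.08,rng=.009,ry=.1),fit([f(V)],model('tin'),.6292,.2838,2.962,z=.08,rng=.004,ry=.1,fz=True))
print('B',fit([f(T)],model('tin'),.42,-.3785,2.7,rng=.03,ry=.2))
go(.492,-.413,.2,2.70)
```

```text
A (array([0.6306, 0.2825, 2.9588]), np.float64(6.05)) (array([0.6301, 0.2826, 2.9595, 0.0878]), np.float64(6.34))
B (array([ 0.4201, -0.3785,  2.7028]), np.float64(7.3))
t48.2 pos [0.705  0.2699 0.1916] rot [-3.141e+00 -2.000e-03  2.962e+00] w 0.047 F [-0.5  0.3  0.2] q6 -1.1
 turn z 0.333 shift before turn (np.float64(0.873), np.float64(-7.1)) after turn (np.float64(-0.993), np.float64(-7.084)) z -0.084
```

Emit:
{"method": "move_arm", "body": {"motion": [0, 0, 0, 0.046, -0.374, 0, 0.5, 0, 0, 0, 0.046, -0.374, 0, 0.5, 0, 0, 0, 0.046, -0.374, 0, 0.5, 0, 0, 0, 0.046, -0.374, 0, 0.5, 0, 0, 0, 0.046, -0.374, 0, 0.5, 0, 0, 0, 0.046, -0.374, 0, 0.5, 0, 0, 0, 0.046, -0.374, 0, 0.5, 0, 0, 0, 0.046, -0.374, 0, 0.5, 0, 0, 0, 0.046, -0.374, 0, 0.5, 0, 0, 0, 0.046, -0.374, 0, 0.5, 0, 0, 0, 0.046, -0.374, 0, 0.5, 0, 0, 0, 0.046, -0.374, 0, 0.5]}}

```text
time: 49.22
tool_pos: [0.5688, -0.1616, 0.1928]
ee_rot: [3.141, 0.0, 2.964]
wrist_force: [0.4, -0.1, -0.4]
width: 0.0472
finger_force: 0.0
```

Emit:
{"method": "move_arm", "body": {"motion": [0, 0, 0, 0.046, -0.374, 0, 0.5, 0, 0, 0, 0.046, -0.374, 0, 0.5, 0, 0, 0, 0.046, -0.374, 0, 0.5, 0, 0, 0, 0.046, -0.374, 0, 0.5, 0, 0, 0, 0.046, -0.374, 0, 0.5, 0, 0, 0, 0.046, -0.374, 0, 0.5, 0, 0, 0, 0.046, -0.374, 0, 0.5, 0, 0, 0.111, 0, 0, 0, 0.5, 0, 0, 0.111, 0, 0, 0, 0.5, 0, 0, 0.111, 0, 0, 0, 0.5, 0, 0, 0, 0, 0, 0, 0.5, 0, 0, 0, 0, 0, 0, 0.5]}}

```text
time: 50.22
tool_pos: [0.4921, -0.4122, 0.1926]
ee_rot: [3.141, 0.0, 2.704]
wrist_force: [0.3, 0.5, -0.5]
width: 0.0468
finger_force: 0.0
```

Run:
```python
from h import *
V=snap('wrist','w38');f=lambda V:(V[0].astype(np.float32)/5,V[1])
q,s=fit([f(V)],model('tin'),.42,-.3785,2.7,rng=.015,ry=.3);print(q,s,fit([f(V),f(load('top37'))],model('tin'),*q,rng=.003,ry=0,fz=True))
go(q[0],q[1],.039,q[2])
```

```text
[ 0.4193 -0.3791  2.6831] 7.44 (array([ 0.4194, -0.3787,  2.6814,  0.0095]), np.float64(7.7))
t50.3 pos [ 0.4923 -0.4123  0.1926] rot [3.142 0.    2.704] w 0.047 F [ 0.4 -0.1 -0. ] q6 -1.92
 turn z 0.026 shift before turn (np.float64(0.802), np.float64(-0.009)) after turn (np.float64(0.801), np.float64(-0.025)) z 1.536
```

Emit:
{"method": "move_arm", "body": {"motion": [0, 0, 0, 0.267, -0.003, 0, 0.5, 0, 0, 0, 0.267, -0.003, 0, 0.5, 0, 0, 0, 0.267, -0.003, 0, 0.5, 0, 0, 0.026, 0, 0, 0.3, 0.5, 0, 0, 0, 0, 0, 0.35, 0.5, 0, 0, 0, 0, 0, 0.35, 0.5, 0, 0, 0, 0, 0, 0.2, 0.5, 0, 0, 0, 0, 0, 0, 0.5, 0, 0, 0, 0, 0, 0, 0.5]}}

```text
time: 51.02
tool_pos: [0.419, -0.379, 0.0714]
ee_rot: [3.141, -0.002, 2.682]
wrist_force: [0.1, -0.6, 0.4]
width: 0.047
finger_force: 0.0
```

Run:
```python
from h import *
V=snap('wrist','w39');go(.4193,-.379,.039,2.683)
print(fit([(V[0].astype(np.float32)/5,V[1])],model('tin'),.4193,-.379,2.683,rng=.006,ry=.1))
```

```text
t51.1 pos [ 0.42   -0.3802  0.0735] rot [-3.141e+00  1.000e-03  2.682e+00] w 0.047 F [ 0.  -0.2 -0.4] q6 -1.95
 turn z -0.002 shift before turn (np.float64(0.012), np.float64(0.007)) after turn (np.float64(0.012), np.float64(0.007)) z 0.345
(array([ 0.4194, -0.3788,  2.682 ]), np.float64(7.51))
```

Emit:
{"method": "move_arm", "body": {"motion": [0, 0, 0, 0.008, 0.007, 0.2, 0.5, 0, 0, 0, 0, 0, 0.14, 0.5, 0, 0, 0, 0, 0, 0, 0.5, 0, 0, 0, 0, 0, 0, 0, 0, 0, 0, 0, 0, 0, 0, 0, 0, 0, 0, 0, 0, 0, 0, 0, 0, 0, 0, 0, 0, 0, 0, 0, 0, 0, 0, 0]}}

```text
time: 51.73
tool_pos: [0.42, -0.3801, 0.0401]
ee_rot: [-3.14, 0.003, 2.68]
wrist_force: [0.6, 0.4, 4.6]
width: 0.0258
finger_force: 29.9
```

Emit:
{"method": "move_arm", "body": {"motion": [0, 0, 0, 0, 0, -0.1, 0, 0, 0, 0, 0, 0, -0.3, 0, 0, 0, 0, 0, 0, -0.35, 0, 0, 0, 0, 0, 0, -0.35, 0, 0, 0, 0, 0, 0, -0.35, 0, 0, 0, 0, 0, 0, -0.15, 0, 0, 0, 0, 0, 0, 0, 0, 0, 0, 0, 0, 0, 0, 0]}}

```text
time: 52.4
tool_pos: [0.4193, -0.3794, 0.1992]
ee_rot: [-3.141, 0.002, 2.68]
wrist_force: [-0.0, 0.4, -1.7]
width: 0.0259
finger_force: 29.9
```

Run:
```python
from h import *
V=snap('wrist','w40')
o=st();p=o['tool_pos'];print('held',fit([(V[0].astype(np.float32)/5,V[1])],model('tin'),p[0],p[1],o['ee_rot'][2],z=p[2]-.0395,rng=.009,ry=.1),o['finger_force'])
go(.5953,.2901,.1205,2.962)
```

```text
held (array([ 0.4186, -0.3792,  2.6842]), np.float64(7.5)) 29.918180108070374
t52.5 pos [ 0.4186 -0.3787  0.1971] rot [ 3.141e+00 -2.000e-03  2.680e+00] w 0.025 F [-0.2  0.8 -0.8] q6 -1.95
 turn z -0.359 shift before turn (np.float64(1.395), np.float64(6.775)) after turn (np.float64(-0.544), np.float64(6.896)) z 0.766
```

Emit:
{"method": "move_arm", "body": {"motion": [0, 0, 0, 0.077, 0.376, 0, 0, 0, 0, 0, 0.077, 0.376, 0, 0, 0, 0, 0, 0.077, 0.376, 0, 0, 0, 0, 0, 0.077, 0.376, 0, 0, 0, 0, 0, 0.077, 0.376, 0, 0, 0, 0, 0, 0.077, 0.376, 0, 0, 0, 0, 0, 0.077, 0.376, 0, 0, 0, 0, 0, 0.077, 0.376, 0, 0, 0, 0, 0, 0.077, 0.376, 0, 0, 0, 0, 0, 0.077, 0.376, 0, 0, 0, 0, 0, 0.077, 0.376, 0, 0, 0, 0, 0, 0.077, 0.376, 0, 0]}}

```text
time: 53.45
tool_pos: [0.5357, 0.0679, 0.1949]
ee_rot: [-3.139, -0.005, 2.68]
wrist_force: [1.1, -0.2, -0.1]
width: 0.0259
finger_force: 29.9
```

Emit:
{"method": "move_arm", "body": {"motion": [0, 0, 0, 0.077, 0.376, 0, 0, 0, 0, 0, 0.077, 0.376, 0, 0, 0, 0, 0, 0.077, 0.376, 0, 0, 0, 0, 0, 0.077, 0.376, 0, 0, 0, 0, 0, 0.077, 0.376, 0, 0, 0, 0, 0, 0.077, 0.376, 0, 0, 0, 0, -0.12, 0, 0, 0, 0, 0, 0, -0.12, 0, 0, 0, 0, 0, 0, -0.12, 0, 0, 0, 0, 0, 0, 0, 0, 0, 0, 0, 0, 0, 0, 0, 0, 0, 0]}}

```text
time: 54.37
tool_pos: [0.5952, 0.2883, 0.1951]
ee_rot: [-3.139, -0.004, 2.961]
wrist_force: [-0.2, 0.9, -0.4]
width: 0.0257
finger_force: 29.9
```

Run:
```python
from h import *
V=snap('wrist','w41');f=(V[0].astype(np.float32)/5,V[1])
o=st();p=o['tool_pos'];print('held',fit([f],model('tin'),p[0],p[1],o['ee_rot'][2],z=p[2]-.0395,rng=.009,ry=.1),o['finger_force'])
print('A',fit([f],model('tin'),.63,.283,2.962,z=.08,rng=.009,ry=.1))
go(.5953,.2901,.1205,2.962)
```

```text
held (array([0.5931, 0.2882, 2.959 ]), np.float64(9.48)) 29.91808444261551
A (array([0.6357, 0.2737, 2.9405]), np.float64(5.78))
t54.4 pos [0.5954 0.2882 0.1959] rot [-3.139e+00 -3.000e-03  2.961e+00] w 0.026 F [-0.3 -0.3 -0.6] q6 -1.02
 turn z -0.002 shift before turn (np.float64(0.005), np.float64(0.018)) after turn (np.float64(0.005), np.float64(0.018)) z 0.754
```

Emit:
{"method": "move_arm", "body": {"motion": [0, 0, 0, -0.01, 0.017, 0.2, 0, 0, 0, 0, 0, 0, 0.2, 0, 0, 0, 0, 0, 0, 0.14, 0, 0, 0, 0, 0, 0, 0.06, 0, 0, 0, 0, 0, 0, 0.06, 0, 0, 0, 0, 0, 0, 0.04, 0, 0, 0, 0, 0, 0, 0, 0]}}

```text
time: 55.0
tool_pos: [0.5974, 0.2899, 0.1277]
ee_rot: [-3.141, -0.001, 2.962]
wrist_force: [-0.1, 0.1, -1.3]
width: 0.0257
finger_force: 29.9
```

Run:
```python
from h import *
go(.5953,.2901,.1205,2.962);print(st()['finger_force'])
```

```text
t55.0 pos [0.5974 0.2899 0.1277] rot [-3.141e+00 -1.000e-03  2.962e+00] w 0.026 F [-0.1  0.1 -1.3] q6 -1.03
 turn z 0.001 shift before turn (np.float64(0.021), np.float64(-0.002)) after turn (np.float64(0.021), np.float64(-0.002)) z 0.072
29.918251633644104
```

Emit:
{"method": "move_arm", "body": {"motion": [0, 0, 0, 0, 0, 0.04, 0, 0, 0, 0, 0, 0, 0.028, 0, 0, 0, 0, 0, 0, 0, 0, 0, 0, 0, 0, 0, 0, 0.4, 0, 0, 0, 0, 0, 0, 0.4, 0, 0, 0, 0, 0, 0, 0.4, 0, 0, 0, 0, 0, -0.1, 0.4, 0, 0, 0, 0, 0, -0.3, 0.4, 0, 0, 0, -0.28, 0, -0.35, 0.5, 0, 0, 0, -0.3, 0, -0.35, 0.5, 0, 0, 0, -0.3, 0, 0, 0.5, 0, 0, 0, 0, 0, 0, 0.5]}}

```text
time: 56.0
tool_pos: [0.6845, 0.2736, 0.2277]
ee_rot: [3.14, 0.007, 2.96]
wrist_force: [-0.3, -0.3, -1.4]
width: 0.0469
finger_force: 0.0
```

Run:
```python
from h import *
V=snap('wrist','w42');T=snap('top','top42')
a=V[0][...,::-1];b=T[0][60:330,80:580,::-1]
a=cv2.resize(a[0:230,170:510],(500,338));b=cv2.resize(b,(500,270))
cv2.imwrite('pics/end.png',np.vstack([a[:,:],b])[:600]);go(.6,.29,.2)
```

```text
t56.1 pos [0.68   0.2749 0.225 ] rot [-3.141e+00 -1.000e-03  2.962e+00] w 0.047 F [ 0.3 -0.8 -0.4] q6 -1.08
 turn z 0.0 shift before turn (np.float64(0.814), np.float64(0.006)) after turn (np.float64(0.814), np.float64(0.006)) z 0.25
```

View pics/end.png

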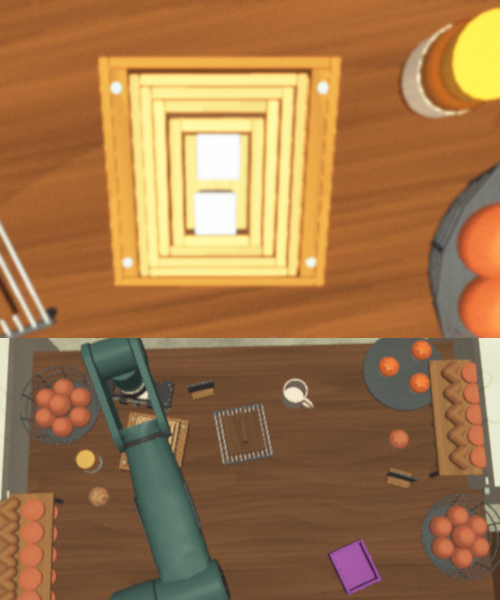

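The picture shows all four trays nested square, both tins upright in the smallest tray at (218,155) and (215,212), the board on the rack, and the purple tray and bystanders in place.

```bash
python3 -c "
from bench import robot
print(robot.close_job())"
```

```text
the job is handed in; nothing more can be done
None
```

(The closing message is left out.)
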